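Report an empty parts compartment with the hand scanner

TASK

One of the eight compartments of the rotary parts tray has run empty. Turn the tray until the empty compartment stands at the pointer on the tray's foot, clicked home there, then pick up the hand scanner and hold it still, square on to that compartment's code label from about 10 cm, for a good second (it reads by itself). Then lay the scanner back down flat on its rubber mat without dropping it and let go, leaving the tray clicked at the pointer; do not bump the tray with the scanner and leave the other things on the bench where they are.

Things in the scene. Friction and masses are not known exactly. Their poses are not given: they have to be found in the camera images.
- tray_foot: Fixed round grey foot of the rotary parts tray, 276 mm across, 14 mm high. Origin: on the tray's turning axis, at bench level; z up. A pointer sticks out of the foot's rim along the foot's own -x axis (tip 177 mm from the axis, 12 mm high). The tray turns on it, see tray_centre.
- tray_centre (a point): On the tray's axis, level with the walls' tops (82 mm). Grey octagonal tray, 250 mm across flats, eight wedge-shaped open compartments of 45 degrees. Floor at height 34 mm; 3 mm thick outer walls and radial dividers up to 82 mm. 70 mm wide inside at radius 90 mm. Hub 54 mm across, its black cap 96 mm high. Parts in seven compartments reach 50 mm height; the eighth is empty.
- tray (a joint): Angle of the tray on its foot, rad: 0 (or any full turn) = empty compartment at the pointer; grows anticlockwise seen from above; turns without end. Clicks every 0.785; 2 to 4 off at the start. Leaving a click takes 0.3 Nm (3 to 4 N at a divider), past half-way it springs on into the next. Turned by pushing a divider sideways with shut fingertips let down some 25 mm into a compartment.
- empty_label (a point): Centre of the empty compartment's code label, turns with the tray. White, 62 x 34 mm, with a square black code, on a black plate (66 x 38 mm) outside the compartment's outer wall, mid-way along it, 143 mm from the tray's axis, 59 mm high. Every compartment has one alike. z axis: out of its face, away from the tray's axis and 30 degrees upwards; y axis: horizontal, along the label.
- scanner_grip (a point): Pistol-shaped hand scanner, grey and black, 0.14 to 0.26 kg, lying on its side on the mat. Point: grasp centre on its head, half-way up, 23 mm above the mat. x axis: where it looks; z: up as it lies; y: closing line of a grasp from above. Head there 44 mm wide along y, 46 mm high, from 62 mm behind this point to 38 mm ahead; front 16 mm is a nose 50 mm wide.
- scanner_handle (a point): Middle of the scanner's handle, same axes as scanner_grip: 54 mm behind and 65 mm to the -y side of it. The handle is 32 mm thick and ends 110 mm from the head's middle line in a 46 mm butt; the trigger fills the corner to the head from 33 to 15 mm behind scanner_grip, so fingers fit beside the head only from there forward.
- scanner_window (a point): Centre of the scanner's reading window, 38 mm ahead of scanner_grip, same axes. It looks along +x and reads by itself, at any roll about that line, a label 50 to 150 mm in front of it.
- mat: Fixed black rubber mat, 220 x 220 mm, 4 mm thick, where the scanner lies and must be put back. Origin: centre of its underside, at bench level.
- marker: Marker pen lying on the bench, 132 mm long, 17 mm thick; origin: middle, at bench level. Leave alone.
- tape_roll: Black roll of tape lying flat, 84 mm across, 19 mm high; origin: centre of underside. Leave alone.
- screwdriver: Screwdriver, 190 mm long; origin at bench level. Leave alone.
- tie_jar: Jar with a black cap, 64 mm across, 85 mm high; origin: centre of underside. Leave alone.
- cutters: Side cutters with orange handles, about 140 mm long, 14 mm high; origin at the rivet, bench level. Leave alone.
- bobbin: Empty black bobbin, 70 mm across, 50 mm high; origin: centre of underside. Leave alone.
- carton: Cardboard box 90 x 70 x 55 mm; origin: centre of underside. Leave alone.
Things that resemble listed ones, but are neither listed nor needed, are in the scene too. Leave any yellow look-alike of the part that bears scanner_grip alone.

How it is judged:
On the way, in this order (a step that is already met when the one before it is completed fails the run):
1. the empty compartment is clicked in at the pointer (x of empty_label in the frame of tray_foot below -0.12 m and y of empty_label in the frame of tray_foot between -0.01 and 0.01 m and velocity of joint tray between -0.1 and 0.1 rad/s), for 0.4 s.
2. the held scanner looks at the empty compartment's label, square on (within 14 degrees), the label's centre within 17 mm of the beam and 50 to 150 mm from the window, and keeps still for a second (x of empty_label in the frame of scanner_window between 0.05 and 0.15 m and y of empty_label in the frame of scanner_window between -0.017 and 0.017 m and z of empty_label in the frame of scanner_window between -0.017 and 0.017 m and angle between the x axis of scanner_window and the z axis of empty_label, either way round below 0.25 rad and x of empty_label in the frame of tray_foot below -0.12 m and y of empty_label in the frame of tray_foot between -0.01 and 0.01 m and linear speed of scanner below 0.02 m/s and angular speed of scanner below 0.15 rad/s), for 1 s.
At the end, for the whole second after the job is handed in: The scanner lies flat on its side on the mat (its head within the mat's edges, tilt under 7 degrees), released and at rest, and the empty compartment is still clicked in at the pointer (its label within 10 mm sideways) (all of step 1 and x of scanner_grip in the frame of mat between -0.1 and 0.1 m and y of scanner_grip in the frame of mat between -0.1 and 0.1 m and z of scanner_grip in the frame of mat between 0.02 and 0.035 m and (angle between scanner_grip's own z axis and vertical below 0.12 rad or angle between scanner_grip's own z axis and vertical above 3.02 rad) and linear speed of scanner below 0.02 m/s and contact force between the fingers and scanner below 0.1 N); the robot touches nothing.
It fails at once if the scanner bumps the tray (over 3 N) (contact force between scanner and tray_foot above 3 N).
It fails at once if the scanner is dropped (falls out of the grasp from more than about 12 mm) (linear speed of scanner above 0.5 m/s and contact force between the fingers and scanner below 0.3 N).
It fails at once if another thing on the bench is shifted by more than 25 mm (distance of any of marker, tape_roll, screwdriver, tie_jar, cutters, bobbin, carton from where it was at the start of the episode above 0.025 m).
It also fails if it takes over 72 s, if anything falls off the work surface, if the arm or the gripper's body presses on something with over 40 N, if the wrist force passes 120 N, or if a joint passes its speed limit or range.

ROBOT

A 6-joint arm with a two-finger parallel gripper is mounted at the origin on the work surface. World frame = base frame: x ahead of the robot, y to its left, z up, the work surface at z = 0. Lengths are in m, angles in rad, forces in N, time in s.
With the tool pointing down it reaches from about 0.325 to 0.775 m from the base axis. Payload 9.3 kg.
Tool frame: the origin (TCP) lies midway between the tips of the shut fingers; the grasp point (between the pads) lies 19 mm behind it; z points along the fingers, x is the direction in which the jaws open and shut, and the axes are right-handed (so a half turn about z gives the same grasp; the last joint's range is limited). The gripper opens to 85 mm and grips with 20 to 120 N. Pads are 22 mm wide; open, the fingers measure 114 mm over their backs; the gripper's body (76 mm by 85 mm) begins 54 mm behind the grasp point. The pads swing forward as they close: fully open they stand 13 mm farther back than shut.
Start: joints at [1.018, 0.259, 0.021, 1.334, 0, 1.418], TCP at [0.214, 0.507, 0.231] pointing down, gripper open.
Joint ranges: [-3.04, 3.04], [-0.91, 1.82], [-1.04, 1.36], [-1.92, 1.95], [-1.52, 1.45], [-3.14, 3.14]. Speed limits (rad/s): [2.22, 2.22, 2.79, 3.14, 3.14, 3.14].

INTERFACE

Orientations are given as a 3x3 rotation matrix whose columns are the frame's x, y, z axes.
In Python, from station import ctrl, eyes, ticket gives the robot as it stands. The module is installed in compiled form; this text tells all that it offers.
- The arm moves only by the shell command python3 -m pendant 'ROWS' [FORCE]. ROWS is JSON, a list of rows, each a list of 5 numbers: the opening in per cent of the stroke, from 0 (shut) to 100 (fully open), then the shift along the tool's x, y, z in cm, then the turn about the tool's z in degrees. A call has 1 to 10 rows; each row shifts and turns the commanded pose from where the row before left it, along the tool's axes as they then stand; what a row does not reach is not made up. A row lasts 1/10 s, in which the tool goes at most 50 mm and 8.59 degrees, less where a joint would pass 70% of its speed; a pose out of reach is approached as far as the arm can. A call is refused whole if a number of a shift passes 5 or a number of a turn 8.59, either way. A call with a gripper value outside its range is refused whole. The fingers move at their own pace and stop on an object; FORCE is the grip in N (left out, the last holds). Time passes only in rows, so rows that do not move let the fingers close. It gives the time, the measured TCP pose, the force and the opening at its end, in the units of the state.
- ctrl.get_state(): the state, without advancing time (a new reading comes with each control period).
- eyes.read_camera(name): name is "scene" or "top" or "wrist"; returns the picture (400x640x3 uint8, red, green, blue); there is no depth.
- eyes.camera_params(name): a dict with "fx", "fy", "cx", "cy" (pixels), "xyz" and "attitude" of the camera in the world; the wrist camera has in their place "T_tool_cam" (4x4, takes a point from camera to tool coordinates, whose origin is the TCP and whose axes are the tool frame's). Camera axes: x right, y up, looking along -z (the intrinsics and any distortion apply to the point x, -y, -z); pixel columns grow to the right and rows downward; lengths in m; the calibration is good to about 2 mm. A picture is of the moment at which its call begins: read the wrist's pose just before it. camera_params takes no time and is no camera call.
- ticket.finish_job(): hands the job in, once; it reports no verdict.
The state is a dict: "time_s": time; "q": joint angles; "joint_velocities": joint speeds; "joint_efforts": joint torques, N m; "tcp_pos": TCP position; "tcp_rot": TCP orientation; "wrist_force": force on the tool from outside, world axes, zero at the start; "ft_torque": the same for the moment, N m; "grip_width": finger opening in m.
Only numpy, scipy, OpenCV 4.12 (cv2) and the standard library are available. Lean on these libraries where they do the work, as an engineer would, in place of code of your own. Each camera call takes 0.05 s, during which the arm holds its last target.

## Working session

There is one attempt and no reset: what is moved stays moved. The work goes in short steps, Python scripts to look and compute and a shell command to move; the robot and the scene stay as the last step left them, time stands still between calls to the robot, and variables do not carry over. Pictures are saved under pics/ and viewed, and the job is handed in when it is done.

```bash
mkdir -p pics; ls
cat > h.py <<'E'
from station import ctrl, eyes, ticket
import numpy as np, cv2
np.set_printoptions(precision=4,suppress=True)
def snap(n,f):
    s=ctrl.get_state(); im=eyes.read_camera(n); cv2.imwrite('pics/'+f,cv2.cvtColor(im,cv2.COLOR_RGB2BGR)); return s,im
E
python3 - <<'E'
from h import *
s=ctrl.get_state(); print(s)
for n in ("scene","top","wrist"):
    print(n,eyes.camera_params(n)); snap(n,n+'0.png')
E
```

```text
pics
{'time_s': 0.0, 'q': array([1.0184, 0.2592, 0.0207, 1.3337, 0.    , 1.4182]), 'joint_velocities': array([ 0.0009,  0.0015, -0.0008, -0.0001,  0.0006,  0.001 ]), 'joint_efforts': array([  0.0007, -55.564 ,  34.4535,   0.0135,  -0.0002,   0.    ]), 'tcp_pos': array([0.2139, 0.5064, 0.2306]), 'tcp_rot': array([[ 0.3893,  0.9211, -0.0007],
       [ 0.9211, -0.3893, -0.0012],
       [-0.0014, -0.0002, -1.    ]]), 'wrist_force': array([-0.5312, -0.8164,  0.0774]), 'ft_torque': array([0.0331, 0.0126, 0.0184]), 'grip_width': 0.08520987454374823}
scene {'fx': 378.56549242425336, 'fy': 378.56549242425336, 'cx': 314.80015227232894, 'cy': 200.10526766813965, 'xyz': array([ 0.8836, -0.4951,  1.0647]), 'attitude': array([[ 0.7723, -0.5466,  0.3237],
       [ 0.6352,  0.6695, -0.3851],
       [-0.0062,  0.5031,  0.8642]])}
top {'fx': 439.17539482077933, 'fy': 439.17539482077933, 'cx': 328.26514752238927, 'cy': 192.28298005280323, 'xyz': array([ 0.2522, -0.0252,  1.2825]), 'attitude': array([[ 0.0116,  0.9811, -0.1931],
       [-0.9999,  0.0131,  0.0063],
       [ 0.0087,  0.1931,  0.9811]])}
wrist {'fx': 294.3068599855758, 'fy': 294.3068599855758, 'cx': 322.01059241821787, 'cy': 200.8620208390734, 'T_tool_cam': array([[ 1.    ,  0.0001, -0.0004, -0.0002],
       [ 0.    , -0.9551, -0.2964, -0.0753],
       [-0.0004,  0.2964, -0.9551, -0.1429],
       [ 0.    ,  0.    ,  0.    ,  1.    ]])}
```

View pics/scene0.png

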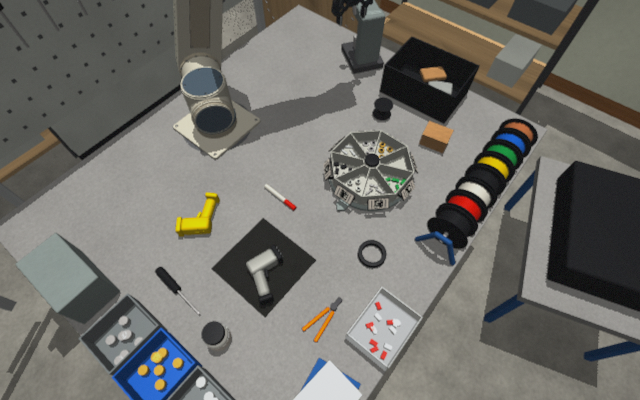

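View pics/top0.png

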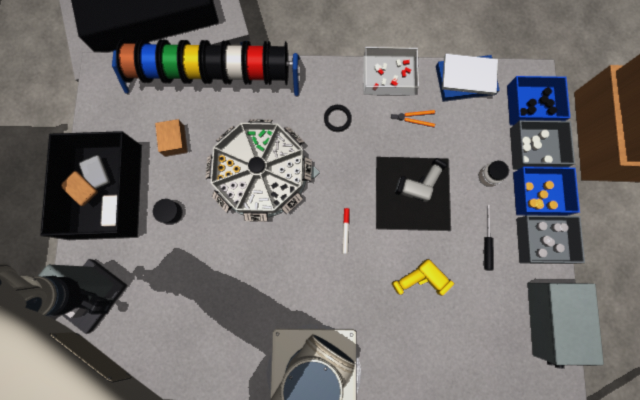

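View pics/wrist0.png

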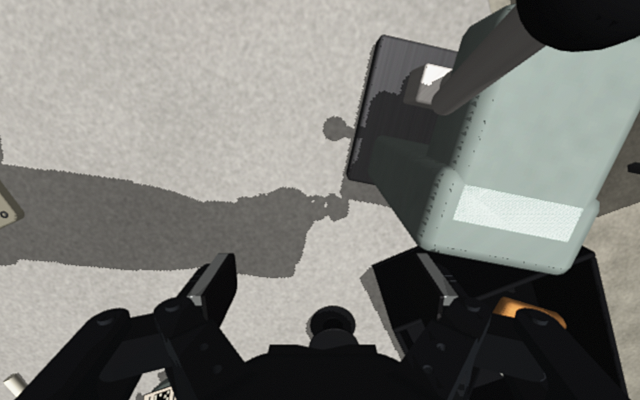

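Scene: tray with octagon about (257,168) in the top view and the scanner on the black mat about (413,190). I'll zoom in on both.

Run:
```python
import cv2,numpy as np
t=cv2.imread('pics/top0.png'); s=cv2.imread('pics/scene0.png')
a=cv2.resize(t[110:230,195:325],None,fx=4.5,fy=4.5,interpolation=cv2.INTER_CUBIC);cv2.imwrite('pics/z1.png',a)
a=cv2.resize(s[115:225,310:430],None,fx=5,fy=5,interpolation=cv2.INTER_CUBIC);cv2.imwrite('pics/z2.png',a)
a=cv2.resize(t[150:240,370:460],None,fx=6,fy=6,interpolation=cv2.INTER_CUBIC);cv2.imwrite('pics/z3.png',a)
```

```text
(no output)
```

View pics/z1.png

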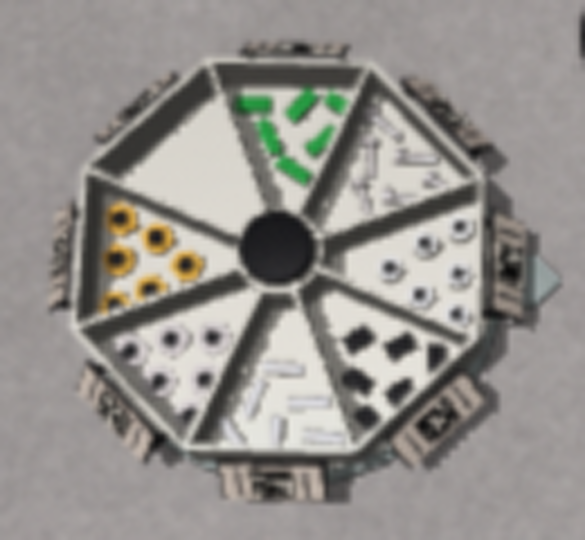

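View pics/z2.png

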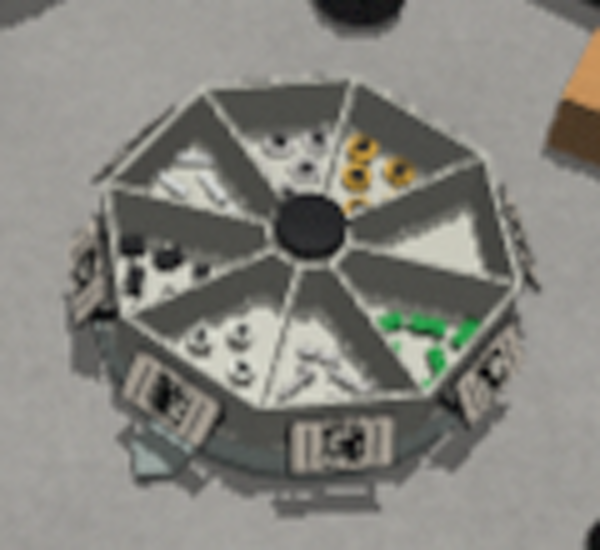

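View pics/z3.png

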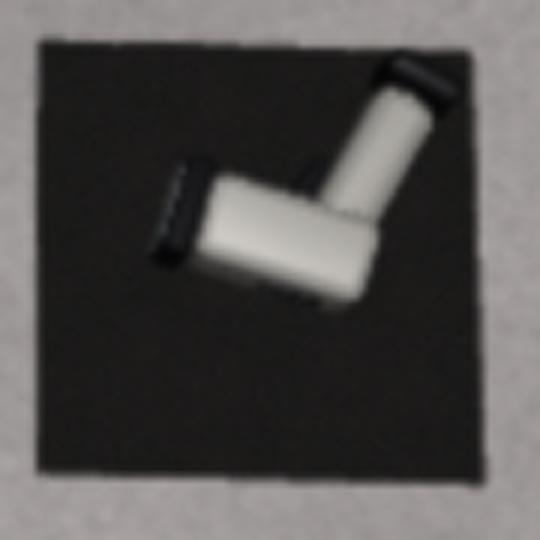

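```bash
cat >> h.py <<'E'
P={n:eyes.camera_params(n) for n in("scene","top","wrist")}
def ray(n,uv,s=None):
    p=P[n]; d=np.array([(uv[0]-p['cx'])/p['fx'],-(uv[1]-p['cy'])/p['fy'],-1.])
    if n=='wrist':
        T=p['T_tool_cam']; R=s['tcp_rot']; return s['tcp_pos']+R@T[:3,3], R@T[:3,:3]@d
    return np.array(p['xyz']),np.array(p['attitude'])@d
def onz(n,uv,z,s=None):
    o,d=ray(n,uv,s); return o+d*(z-o[2])/d[2]
def proj(n,X,s=None):
    p=P[n]
    if n=='wrist':
        T=p['T_tool_cam'];R=s['tcp_rot']@T[:3,:3];o=s['tcp_pos']+s['tcp_rot']@T[:3,3]
    else: R,o=np.array(p['attitude']),np.array(p['xyz'])
    c=R.T@(np.array(X)-o); return np.array([p['cx']-p['fx']*c[0]/c[2],p['cy']+p['fy']*c[1]/c[2]])
E
python3 - <<'E'
from h import *
z1=lambda u,v:(195+u/4.5-.4,110+v/4.5-.4)
z2=lambda u,v:(310+u/5-.4,115+v/5-.4)
z3=lambda u,v:(370+u/6-.4,150+v/6-.4)
print('cap',onz('top',z1(277,248),.096),onz('scene',z2(311,228),.096))
cs=[(210,62),(372,68),(480,178),(482,338),(362,450),(188,450),(78,323),(88,173)]
c=np.array([onz('top',z1(*q),.082) for q in cs]); print(c, c.mean(0))
cs=[(205,90),(355,78),(490,152),(520,285),(430,400),(265,408),(115,318),(105,188)]
d=np.array([onz('scene',z2(*q),.082) for q in cs]); print(d, d.mean(0))
print('tip',onz('top',z1(563,283),.012),onz('scene',z2(147,480),.012))
for n,q,z in [('mat1',(38,42),.004),('mat2',(470,50),.004),('mat3',(484,482),.004),('mat4',(38,472),.004),
  ('nose_l',(183,160),.05),('nose_r',(160,262),.05),('head tail r',(355,300),.05),('tailhandle',(378,228),.05),('headfrontR',(200,262),.05),('headfrontL',(222,178),.05),('butt1',(390,55),.05),('butt2',(455,110),.05)]:
  print(n,onz('top',z3(*q),z))
for n,q,z in [('tape',(338,118),.019),('jar',(496,169),.085),('bob',(168,211),.05),('carton',(170,135),.055),('grey',(560,290),.1),('bin',(545,190),.05),('marker',(346,230),.01),('yellow',(428,277),.04)]: print(n,onz('top',q,z))
E
```

```text
cap [0.5613 0.1689 0.096 ] [0.5674 0.1626 0.096 ]
[[0.6867 0.2191 0.082 ]
 [0.6842 0.1158 0.082 ]
 [0.6123 0.0452 0.082 ]
 [0.5091 0.0416 0.082 ]
 [0.4378 0.1135 0.082 ]
 [0.4364 0.2201 0.082 ]
 [0.5152 0.2924 0.082 ]
 [0.6121 0.2922 0.082 ]] [0.5617 0.1675 0.082 ]
[[0.4422 0.2208 0.082 ]
 [0.5141 0.2927 0.082 ]
 [0.6183 0.2964 0.082 ]
 [0.6898 0.2187 0.082 ]
 [0.6926 0.1123 0.082 ]
 [0.6186 0.0447 0.082 ]
 [0.5083 0.0387 0.082 ]
 [0.441  0.1141 0.082 ]] [0.5656 0.1673 0.082 ]
tip [ 0.562  -0.0072  0.012 ] [ 0.573  -0.0072  0.012 ]
mat1 [ 0.6156 -0.1759  0.004 ]
mat2 [ 0.6144 -0.3936  0.004 ]
mat3 [ 0.3964 -0.3915  0.004 ]
mat4 [ 0.3986 -0.1739  0.004 ]
nose_l [ 0.5447 -0.2398  0.05  ]
nose_r [ 0.4945 -0.2278  0.05  ]
head tail r [ 0.4773 -0.3204  0.05  ]
tailhandle [ 0.5125 -0.3326  0.05  ]
headfrontR [ 0.4948 -0.2469  0.05  ]
headfrontL [ 0.5361 -0.2583  0.05  ]
butt1 [ 0.5984 -0.3414  0.05  ]
butt2 [ 0.5713 -0.3719  0.05  ]
tape [ 0.731  -0.0601  0.019 ]
jar [ 0.5611 -0.5047  0.085 ]
bob [0.4349 0.4194 0.05  ]
carton [0.6578 0.4301 0.055 ]
grey [ 0.2301 -0.6478  0.1   ]
bin [ 0.5098 -0.6562  0.05  ]
marker [ 0.3917 -0.0861  0.01  ]
yellow [ 0.2602 -0.3135  0.04  ]
```

```bash
cat >> h.py <<'E'
def plan(wps,grip=0,step=.045,R=None,p=None):
    """wps: list of (x,y,z[,step]) world -> rows in tool cm"""
    s=ctrl.get_state(); R=s['tcp_rot'] if R is None else R; p=s['tcp_pos'] if p is None else np.array(p)
    for w in wps:
        st=w[3] if len(w)>3 else step
        d=R.T@(np.array(w[:3])-p); n=max(1,int(np.ceil(np.linalg.norm(d)/st)))
        q=np.round(d/n*100,1); print(n,'x',[grip,*q.tolist(),0]); p=p+R@(q*n/100)
    print(p)
E
python3 - <<'E'
from h import *
C=np.array([.564,.167]);r=.08
P_=lambda a,z:(*(C+r*np.array([np.cos(np.radians(a)),np.sin(np.radians(a))])),z)
plan([P_(50,.2),P_(50,.052)])
plan([(*P_(a,.052),.05) for a in range(40,-97,-8)],p=P_(50,.052))
E
```

```text
11 x [0, -0.9, 4.3, 0.3, 0]
4 x [0, -0.0, 0.1, 3.6, 0]
[0.6147 0.2294 0.0538]
1 x [0, -0.5, 1.3, 0.0, 0]
1 x [0, -0.6, 0.9, 0.0, 0]
1 x [0, -0.7, 0.9, 0.0, 0]
1 x [0, -0.8, 0.8, 0.0, 0]
1 x [0, -0.9, 0.6, 0.0, 0]
1 x [0, -1.0, 0.5, 0.0, 0]
1 x [0, -1.1, 0.4, 0.0, 0]
1 x [0, -1.1, 0.2, 0.0, 0]
1 x [0, -1.1, 0.0, 0.0, 0]
1 x [0, -1.1, -0.1, 0.0, 0]
1 x [0, -1.1, -0.2, 0.0, 0]
1 x [0, -1.0, -0.4, 0.0, 0]
1 x [0, -1.0, -0.5, 0.0, 0]
1 x [0, -0.9, -0.7, 0.0, 0]
1 x [0, -0.8, -0.8, 0.0, 0]
1 x [0, -0.7, -0.9, 0.0, 0]
1 x [0, -0.5, -1.0, 0.0, 0]
1 x [0, -0.4, -1.0, 0.0, 0]
[0.5559 0.0873 0.0522]
```

```bash
python3 -m pendant '[[0,-0.9,4.3,0.3,0],[0,-0.9,4.3,0.3,0],[0,-0.9,4.3,0.3,0],[0,-0.9,4.3,0.3,0],[0,-0.9,4.3,0.3,0],[0,-0.9,4.3,0.3,0],[0,-0.9,4.3,0.3,0],[0,-0.9,4.3,0.3,0],[0,-0.9,4.3,0.3,0],[0,-0.9,4.3,0.3,0]]'; python3 -m pendant '[[0,-0.9,4.3,0.3,0],[0,0,0,0,0]]'
python3 - <<'E'
from h import *
s,_=snap('wrist','w1.png'); print(s['tcp_pos'],s['tcp_rot'],s['grip_width'])
C=np.array([.564,.167]);r=.08
P_=lambda a,z:(*(C+r*np.array([np.cos(np.radians(a)),np.sin(np.radians(a))])),z)
plan([P_(50,.2),P_(50,.052)])
E
```

```text
time_s: 1.15
tcp_pos: [0.5764, 0.255, 0.2009]
tcp_rot: [[0.389, 0.921, -0.0], [0.921, -0.389, -0.0], [-0.0, -0.0, -1.0]]
wrist_force: [0.9, 0.2, 0.3]
grip_width: -0.0001
time_s: 1.35
tcp_pos: [0.6148, 0.2277, 0.1961]
tcp_rot: [[0.393, 0.919, -0.001], [0.919, -0.393, -0.001], [-0.002, -0.001, -1.0]]
wrist_force: [-1.2, -0.4, -0.1]
grip_width: 0.0
[0.6148 0.2277 0.1961] [[ 0.3934  0.9194 -0.0012]
 [ 0.9194 -0.3934 -0.0012]
 [-0.0016 -0.0006 -1.    ]] 1.7964430278678807e-06
1 x [0, 0.0, 0.3, -0.3, 0]
4 x [0, 0.0, -0.0, 3.7, 0]
[0.6153 0.228  0.0516]
```

View pics/w1.png

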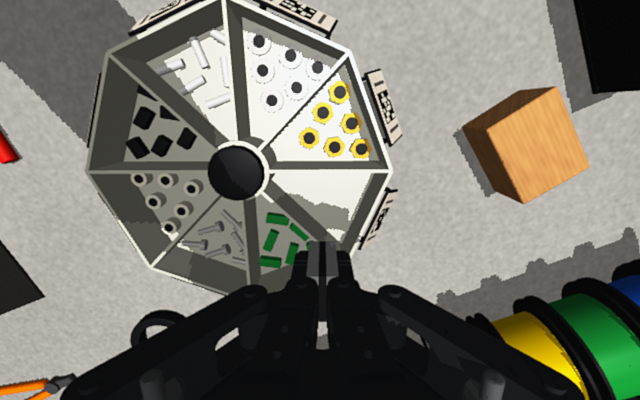

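Run:
```python
from h import *
s=ctrl.get_state()
print(onz('wrist',(236,172),.096,s))
for p in [(.6148,.2277,.196),(.6148,.2277,.082),(.6148,.2277,.04)]: print(proj('wrist',p,s))
for uv in [(106,53),(224,0),(349,54),(393,171),(88,171),(152,267)]: print(onz('wrist',uv,.082,s))
```

```text
[0.5611 0.1725 0.096 ]
[321.0104 259.2   ]
[321.535  198.7911]
[321.635  187.2675]
[0.4366 0.1178 0.082 ]
[0.4414 0.2215 0.082 ]
[0.513  0.2949 0.082 ]
[0.616  0.2962 0.082 ]
[0.5097 0.0469 0.082 ]
[0.6138 0.0466 0.082 ]
```

The point under the fingertips falls at (321,199), inside the empty compartment (centre near (325,195)), so I descend there and push clockwise.

```bash
python3 -m pendant '[[0,0,0,3.6,0],[0,0,0,3.6,0],[0,0,0,3.6,0],[0,0,0,3.6,0],[0,0,0,0,0]]'; python3 -m pendant '[[0,-0.5,1.3,0,0],[0,-0.6,0.9,0,0],[0,-0.7,0.9,0,0],[0,-0.8,0.8,0,0],[0,-0.9,0.6,0,0],[0,-1,0.5,0,0],[0,-1.1,0.4,0,0],[0,-1.1,0.2,0,0]]'
python3 - <<'E'
from h import *
snap('top','t2.png')
E
```

```text
time_s: 1.9
tcp_pos: [0.6076, 0.2313, 0.0498]
tcp_rot: [[0.388, 0.921, -0.008], [0.921, -0.388, -0.002], [-0.005, -0.007, -1.0]]
wrist_force: [-0.8, 0.2, -0.2]
grip_width: 0.0002
time_s: 2.7
tcp_pos: [0.6371, 0.1474, 0.0547]
tcp_rot: [[0.389, 0.921, 0.001], [0.921, -0.389, 0.002], [0.002, 0.0, -1.0]]
wrist_force: [-1.3, 4.3, 0.6]
grip_width: 0.0
```

View pics/t2.png

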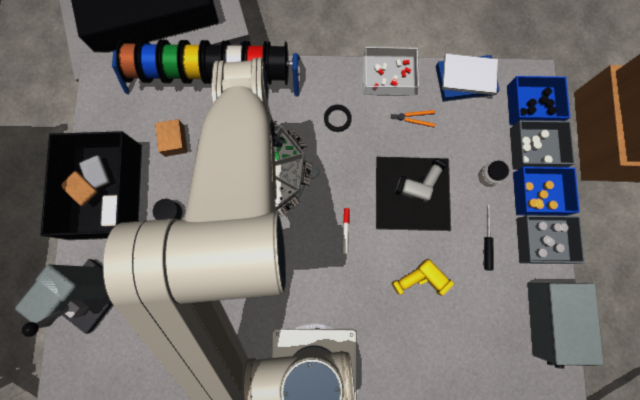

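The top view is blocked by the arm, but green parts have moved to the right. Continuing the arc.

```bash
python3 -m pendant '[[0,-1.1,0,0,0],[0,-1.1,-0.1,0,0],[0,-1.1,-0.2,0,0],[0,-1,-0.4,0,0],[0,-1,-0.5,0,0],[0,-0.9,-0.7,0,0],[0,-0.8,-0.8,0,0],[0,-0.7,-0.9,0,0],[0,-0.3,-0.6,0,0],[0,0,0,0,0]]'
python3 - <<'E'
from h import *
s,_=snap('wrist','w3.png')
_,i=snap('scene','s3.png')
i=cv2.imread('pics/s3.png');cv2.imwrite('pics/s3z.png',cv2.resize(i[100:250,280:460],None,fx=4,fy=4,interpolation=2))
print(s['tcp_pos'],np.degrees(np.arctan2(*(s['tcp_pos'][:2]-[.564,.168])[::-1])))
E
```

```text
time_s: 3.75
tcp_pos: [0.5656, 0.0903, 0.0543]
tcp_rot: [[0.389, 0.921, -0.001], [0.921, -0.389, -0.0], [-0.001, -0.001, -1.0]]
wrist_force: [0.2, -0.9, 1.0]
grip_width: 0.0002
[0.5656 0.0903 0.0543] -88.85532713881834
```

View pics/w3.png

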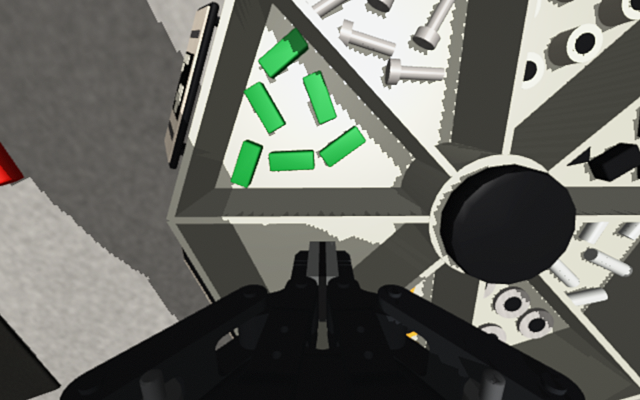

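View pics/s3z.png

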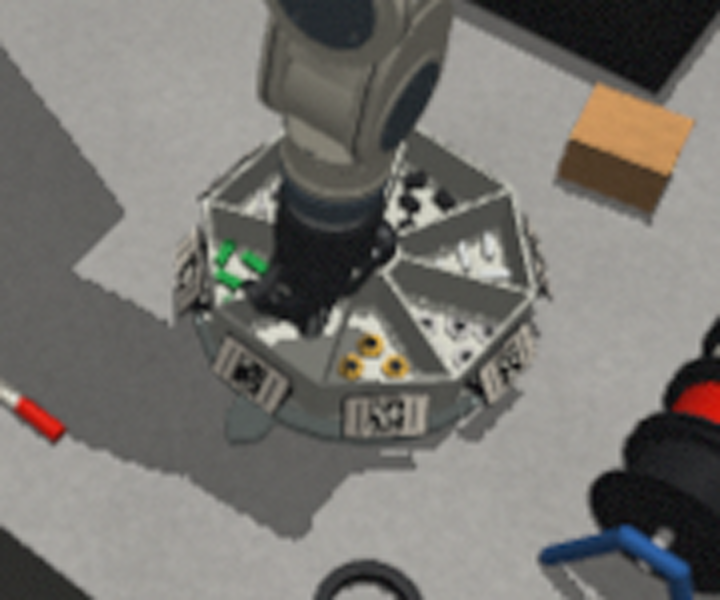

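The empty compartment stands above the pointer, and the push force has gone to zero. I lift straight up and check from above.

```bash
python3 -m pendant '[[0,0,0,-3,0],[0,0,0,-5,0],[0,0,0,-5,0],[100,0,0,-4,0],[100,0,0,0,0]]'
python3 - <<'E'
from h import *
s,_=snap('wrist','w4.png')
print(s['tcp_pos'],s['q'])
E
```

```text
time_s: 4.35
tcp_pos: [0.5693, 0.0907, 0.2302]
tcp_rot: [[0.389, 0.921, 0.009], [0.921, -0.389, 0.0], [0.004, 0.009, -1.0]]
wrist_force: [0.7, -0.0, -0.5]
grip_width: 0.0285
[0.5693 0.0907 0.2302] [ 0.0124  0.2981  0.0743  1.3376 -0.0001  0.412 ]
```

View pics/w4.png

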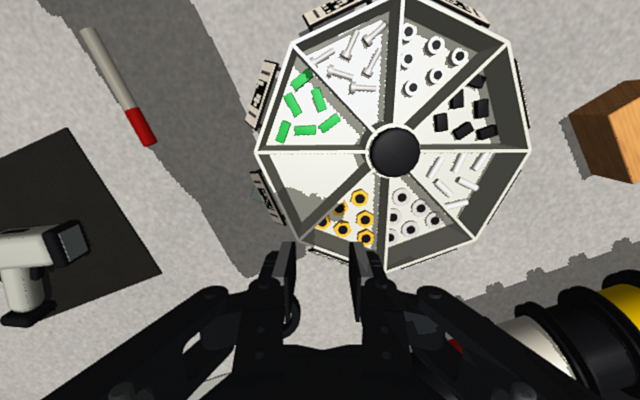

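Run:
```python
from h import *
s=ctrl.get_state()
c=onz('wrist',(393,152),.096,s);print(c)
k=np.array([onz('wrist',u,.082,s) for u in [(257,152),(296,40),(512,42),(528,150),(489,240),(302,240)]])
print(k)
cc=(k[0]+k[3])/2; print('centre',cc)
for q in k: print(np.degrees(np.arctan2(q[1]-cc[1],q[0]-cc[0])))
```

```text
[0.5599 0.1658 0.096 ]
[[0.5115 0.0462 0.082 ]
 [0.4375 0.1215 0.082 ]
 [0.5125 0.2953 0.082 ]
 [0.6124 0.2899 0.082 ]
 [0.6923 0.2327 0.082 ]
 [0.6142 0.0483 0.082 ]]
centre [0.5619 0.1681 0.082 ]
-112.4946356729587
-159.48969956169125
111.25529812767093
67.50536432704132
26.376236588082627
-66.43866239328662
```

Tray is at the pointer: dividers measure −112.5° and −66.4°, so the middle is −89.5°. I move over the scanner next.

```bash
python3 -m pendant '[[100,-4.1,0.9,0,0],[100,-4.1,0.9,0,0],[100,-4.1,0.9,0,0],[100,-4.1,0.9,0,0],[100,-4.1,0.9,0,0],[100,-4.1,0.9,0,0],[100,-4.1,0.9,0,0],[100,-4.1,0.9,0,0]]';python3 -m pendant '[[100,0,0,0,8.2],[100,0,0,0,8.2],[100,0,0,0,8.2],[100,0,0,0,8.2],[100,0,0,0,8.2],[100,0,0,0,8.2],[100,0,0,0,8.2],[100,0,0,0,8.2],[100,0,0,0,8.2],[100,0,0,0,8.2]]'
python3 - <<'E'
from h import *
s,_=snap('wrist','w5.png')
print(s['tcp_pos'],s['q'],s['tcp_rot'])
E
```

```text
time_s: 5.2
tcp_pos: [0.5048, -0.2412, 0.2228]
tcp_rot: [[0.389, 0.921, -0.002], [0.921, -0.389, 0.001], [0.0, -0.002, -1.0]]
wrist_force: [0.3, -0.1, -0.0]
grip_width: 0.0853
time_s: 6.2
tcp_pos: [0.5054, -0.2395, 0.2227]
tcp_rot: [[0.965, -0.263, -0.002], [-0.263, -0.965, 0.001], [-0.002, -0.001, -1.0]]
wrist_force: [0.7, -0.3, -0.4]
grip_width: 0.0855
[ 0.5054 -0.2395  0.2227] [-0.5925  0.2786  0.0276  1.3222 -0.0001  1.2442] [[ 0.9648 -0.2628 -0.0021]
 [-0.2628 -0.9648  0.0013]
 [-0.0023 -0.0007 -1.    ]]
```

View pics/w5.png

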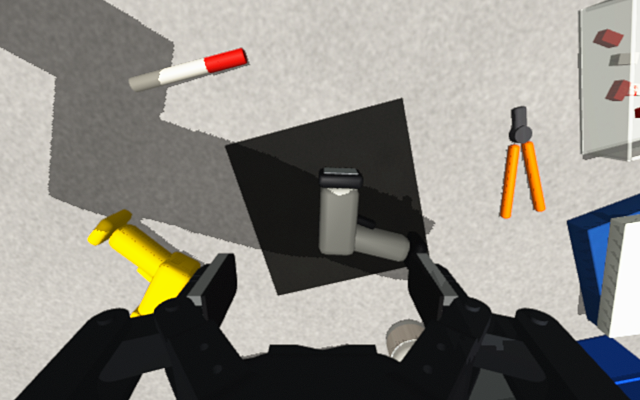

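The scanner is aligned with the tool axes: nose up at (340,178), tail at (340,253). The label needs about 30° of pitch and rows cannot tilt the tool, so I check with an empty hand how the arm behaves at its reach limit.

```bash
python3 -m pendant '[[100,4.6,0.8,0,0],[100,4.6,0.8,0,0],[100,4.6,0.8,0,0],[100,4.6,0.8,0,0],[100,4.6,0.8,0,0]]';python3 -m pendant '[[100,4.6,0.8,0,0],[100,4.6,0.8,0,0],[100,0,0,0,0]]'
python3 - <<'E'
from h import *
s=ctrl.get_state()
print(s['tcp_pos'],s['q'],np.hypot(*s['tcp_pos'][:2]))
E
```

```text
time_s: 6.75
tcp_pos: [0.715, -0.3363, 0.2227]
tcp_rot: [[0.967, -0.254, -0.001], [-0.254, -0.967, 0.001], [-0.002, -0.0, -1.0]]
wrist_force: [1.7, -1.5, 0.5]
grip_width: 0.0855
time_s: 7.05
tcp_pos: [0.7622, -0.3593, 0.2212]
tcp_rot: [[0.967, -0.255, -0.005], [-0.255, -0.967, 0.004], [-0.006, -0.002, -1.0]]
wrist_force: [0.3, 0.3, -1.3]
grip_width: 0.0851
[ 0.7622 -0.3593  0.2212] [-0.54    0.9213  1.1964  1.8519  0.0005  1.2883] 0.8426469769878157
```

```bash
python3 -m pendant '[[100,4.6,0.8,0,0],[100,4.6,0.8,0,0],[100,4.6,0.8,0,0]]'
python3 - <<'E'
from h import *
s=ctrl.get_state()
print(s['tcp_pos'],s['q'],np.hypot(*s['tcp_pos'][:2])); print(s['tcp_rot'])
E
```

```text
time_s: 7.35
tcp_pos: [0.7713, -0.3619, 0.2145]
tcp_rot: [[0.967, -0.256, -0.009], [-0.256, -0.967, 0.018], [-0.014, -0.015, -1.0]]
wrist_force: [-0.4, -0.7, 0.3]
grip_width: 0.0855
[ 0.7713 -0.3619  0.2145] [-0.5406  0.9996  1.3579  1.9463  0.0106  1.2889] 0.8519961896034246
[[ 0.9666 -0.256  -0.0093]
 [-0.2558 -0.9666  0.0179]
 [-0.0136 -0.015  -0.9998]]
```

The tool stays vertical (about 1° of tilt at the joint limits), so tilting through the reach limit doesn't work. Instead I'll pivot the scanner inside the grasp: grip lightly, lower its tail onto the jar's cap so the nose swings down, then grip firmly. First, accurate measurements of the scanner and jar.

Run:
```python
from h import *
plan([(.515,-.275,.2),(.515,-.275,.15)],grip=100)
a=cv2.imread('pics/w5.png');cv2.imwrite('pics/w5z.png',cv2.resize(a[150:280,290:430],None,fx=4.5,fy=4.5,interpolation=2))
a=cv2.imread('pics/scene0.png');cv2.imwrite('pics/s0j.png',cv2.resize(a[310:360,190:240],None,fx=8,fy=8,interpolation=2))
a=cv2.imread('pics/top0.png');cv2.imwrite('pics/t0j.png',cv2.resize(a[150:200,470:520],None,fx=8,fy=8,interpolation=2))
a=np.hstack([cv2.imread('pics/s0j.png'),cv2.imread('pics/t0j.png')]);cv2.imwrite('pics/j.png',a)
```

```text
7 x [100, -3.9, -0.3, 0.3, 0]
2 x [100, 0.2, 0.2, 2.4, 0]
[ 0.515  -0.2754  0.1494]
```

View pics/w5z.png

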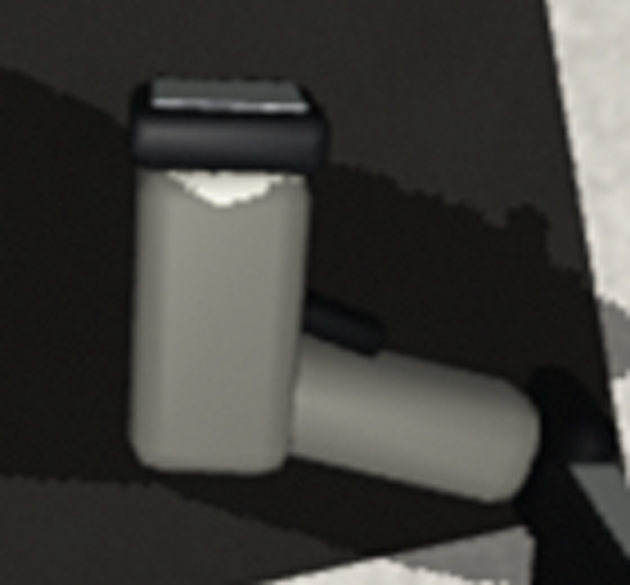

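View pics/j.png

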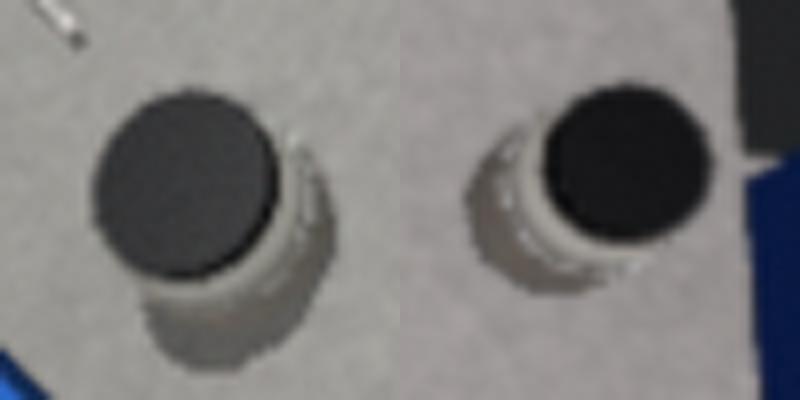

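Run:
```python
from h import *
s=dict(tcp_pos=np.array([.5054,-.2395,.2227]),tcp_rot=np.array([[.9648,-.2628,-.0021],[-.2628,-.9648,.0013],[-.0023,-.0007,-1]]))
w=lambda u,v:(290+u/4.5-.4,150+v/4.5-.4)
for n,q in [('frontmid',(222,172)),('nose back edge mid',(230,165)),('nose front top',(230,108)),('tail',(212,462)),('L front',(137,180)),('R front',(310,180)),('L tail',(131,440)),('R tail',(292,440))]:
    print(n,[onz('wrist',w(*q),z,s)[:2] for z in (.05,.04)])
f=onz('wrist',w(222,172),.05,s);t=onz('wrist',w(212,462),.05,s);u=(f-t)/np.linalg.norm(f-t)
print(u,np.linalg.norm(f-t),'grip',t+.062*u,'yaw',np.degrees(np.arctan2(u[1],u[0])))
print('jar',onz('top',(470+627/8-400/8-.4,150+163/8-.4),.085),onz('scene',(190+186/8-.4,310+186/8-.4),.085))
```

```text
frontmid [array([ 0.5216, -0.2512]), array([ 0.5215, -0.2539])]
nose back edge mid [array([ 0.5239, -0.25  ]), array([ 0.5239, -0.2526])]
nose front top [array([ 0.5274, -0.2362]), array([ 0.5275, -0.2384])]
tail [array([ 0.4996, -0.327 ]), array([ 0.4988, -0.3321])]
L front [array([ 0.5009, -0.2477]), array([ 0.5001, -0.2502])]
R front [array([ 0.542 , -0.2589]), array([ 0.5426, -0.2618])]
L tail [array([ 0.4807, -0.3153]), array([ 0.4793, -0.3199])]
R tail [array([ 0.5214, -0.3263]), array([ 0.5213, -0.3314])]
[0.2787 0.9604 0.    ] 0.07891873634741234 grip [ 0.5169 -0.2675  0.05  ] yaw 73.81981827126367
jar [ 0.5583 -0.5101  0.085 ] [ 0.5629 -0.5145  0.085 ]
```

```bash
python3 -m pendant '[[100,-3.9,-0.3,0.3,0],[100,-3.9,-0.3,0.3,0],[100,-3.9,-0.3,0.3,0],[100,-3.9,-0.3,0.3,0],[100,-3.9,-0.3,0.3,0],[100,-3.9,-0.3,0.3,0],[100,-3.9,-0.3,0.3,1.0],[100,0.2,0.2,2.4,0],[100,0.2,0.2,2.4,0],[100,0,0,0,0]]' 20
python3 - <<'E'
from h import *
s,_=snap('wrist','w6.png'); print(s['tcp_pos'],s['tcp_rot'])
plan([(.516,-.27,.08),(.516,-.27,.012)],grip=100)
a=cv2.imread('pics/w6.png')
for z in (.05,.027): cv2.circle(a,tuple(int(v) for v in proj('wrist',(.516,-.27,z),s)),3,(0,0,255),-1)
cv2.imwrite('pics/w6a.png',a)
E
```

```text
time_s: 8.35
tcp_pos: [0.5594, -0.2923, 0.1563]
tcp_rot: [[0.962, -0.274, -0.008], [-0.273, -0.962, 0.017], [-0.013, -0.014, -1.0]]
wrist_force: [-0.4, 0.7, -0.2]
grip_width: 0.0854
[ 0.5594 -0.2923  0.1563] [[ 0.9618 -0.2737 -0.0082]
 [-0.2735 -0.9617  0.0173]
 [-0.0127 -0.0144 -0.9998]]
3 x [100, -1.6, -0.3, 2.6, 0]
2 x [100, 0.0, 0.1, 3.4, 0]
[ 0.515  -0.2704  0.0124]
```

View pics/w6a.png

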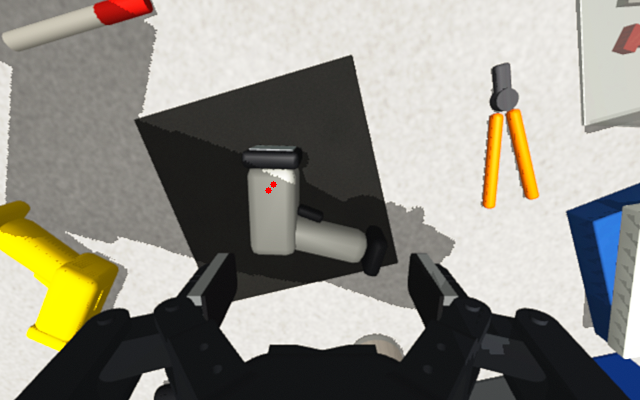

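The 1.1° tilt from the reach limit is harmless. The projected grip point sits on the head at (271,187), between the trigger and the nose, so I descend.

```bash
python3 -m pendant '[[100,-1.6,-0.4,2.5,0],[100,-1.6,-0.4,2.5,0],[100,-1.6,-0.4,2.5,0],[100,0,0,0,0]]'
python3 - <<'E'
from h import *
s=ctrl.get_state(); print(s['tcp_pos'])
plan([(.517,-.267,.013)],grip=100)
E
```

```text
time_s: 8.8
tcp_pos: [0.5158, -0.2657, 0.0818]
tcp_rot: [[0.962, -0.274, -0.01], [-0.273, -0.962, 0.019], [-0.015, -0.015, -1.0]]
wrist_force: [-1.1, 0.5, 0.3]
grip_width: 0.0854
[ 0.5158 -0.2657  0.0818]
2 x [100, 0.1, 0.1, 3.4, 0]
[ 0.5165 -0.2669  0.0138]
```

```bash
python3 -m pendant '[[100,0.1,0,2.3,0],[100,0,0,2.3,0],[100,0,0.1,2.2,0],[100,0,0,0,0],[40,0,0,0,0],[40,0,0,0,0],[40,0,0,0,0],[40,0,0,0,0],[40,0,0,0,0]]' 40
python3 - <<'E'
from h import *
s,_=snap('wrist','w7.png'); print(s['tcp_pos'],s['wrist_force'],s['grip_width'])
E
```

```text
time_s: 9.7
tcp_pos: [0.5194, -0.2684, 0.0164]
tcp_rot: [[0.962, -0.274, -0.005], [-0.274, -0.962, 0.015], [-0.008, -0.013, -1.0]]
wrist_force: [-2.4, 1.2, 6.0]
grip_width: 0.0442
[ 0.5194 -0.2684  0.0164] [-2.399   1.1596  6.0233] 0.04417154996154031
```

View pics/w7.png

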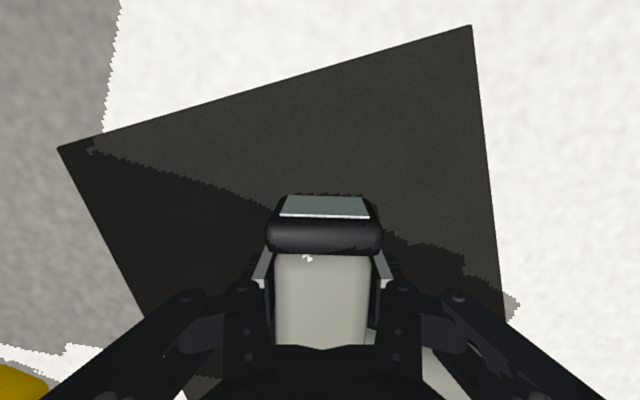

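Gripped at 44 mm, with the pads just behind the nose. Lifting.

```bash
python3 -m pendant '[[20,0,0,-1,0],[20,0,0,-2,0],[20,0,0,-3,0],[20,0,0,-4,0],[20,0,0,-4,0],[20,0,0,-2,0],[20,0,0,0,0]]' 40
python3 - <<'E'
from h import *
s,_=snap('wrist','w8.png'); print(s['tcp_pos'],s['wrist_force'],s['ft_torque'],s['grip_width'])
snap('scene','s8.png')
a=cv2.imread('pics/s8.png');cv2.imwrite('pics/s8z.png',cv2.resize(a[180:320,180:340],None,fx=4.5,fy=4.5,interpolation=2))
E
```

```text
time_s: 10.45
tcp_pos: [0.5208, -0.2712, 0.1786]
tcp_rot: [[0.962, -0.274, -0.002], [-0.274, -0.962, 0.013], [-0.005, -0.012, -1.0]]
wrist_force: [0.5, -0.6, -2.1]
grip_width: 0.0439
[ 0.5208 -0.2712  0.1786] [ 0.4905 -0.6057 -2.1113] [ 0.0112 -0.0412 -0.0088] 0.043877960248325666
```

View pics/w8.png

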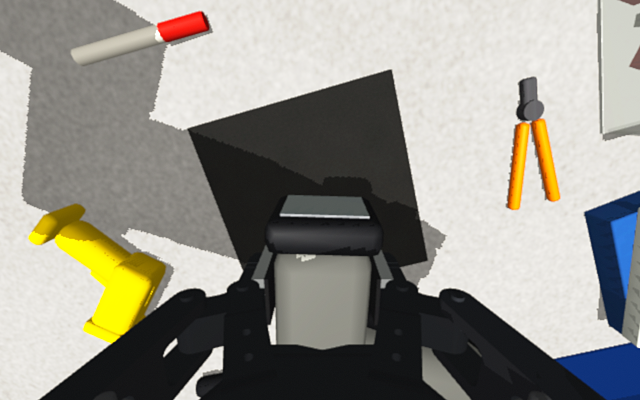

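View pics/s8z.png

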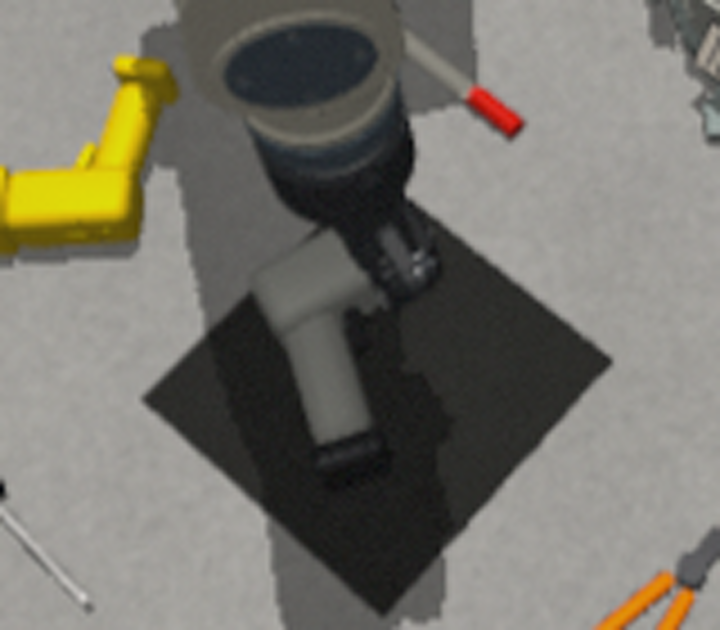

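Held firmly with no slip (the nose is at the same pixels as before the lift). Now over to the jar, tail above its cap.

Run:
```python
from h import *
plan([(.581,-.441,.178),(.581,-.441,.115)],grip=20)
```

```text
5 x [20, 2.1, 2.9, -0.1, 0]
2 x [20, 0.1, 0.2, 3.1, 0]
[ 0.5812 -0.4419  0.1143]
```

```bash
python3 -m pendant '[[20,1.5,2,0,0],[20,2.1,2.9,0,0],[20,2.1,2.9,0,0],[20,2.1,2.9,0,0],[20,1.7,2.3,0,0],[20,1,1.5,0,0],[20,0.1,0.2,1.5,0],[20,0,0.1,2,0],[20,0,0,2,0],[20,0,0,0,0]]'
python3 - <<'E'
from h import *
s,_=snap('wrist','w9.png'); print(s['tcp_pos'],s['wrist_force'],s['ft_torque'],s['grip_width'])
snap('scene','s9.png');snap('top','t9.png')
a=cv2.resize(cv2.imread('pics/s9.png')[260:400,150:310],None,fx=3.5,fy=3.5,interpolation=2)
b=cv2.resize(cv2.imread('pics/t9.png')[120:260,420:560],None,fx=3.5,fy=3.5,interpolation=2)
cv2.imwrite('pics/s9a.png',a);cv2.imwrite('pics/s9b.png',b)
E
```

```text
time_s: 11.55
tcp_pos: [0.5789, -0.4393, 0.1109]
tcp_rot: [[0.962, -0.274, -0.013], [-0.274, -0.961, 0.022], [-0.019, -0.018, -1.0]]
wrist_force: [-0.1, -0.2, -2.9]
grip_width: 0.0439
[ 0.5789 -0.4393  0.1109] [-0.0792 -0.2166 -2.9202] [0.0445 0.0507 0.0497] 0.043872361673486335
```

View pics/s9a.png

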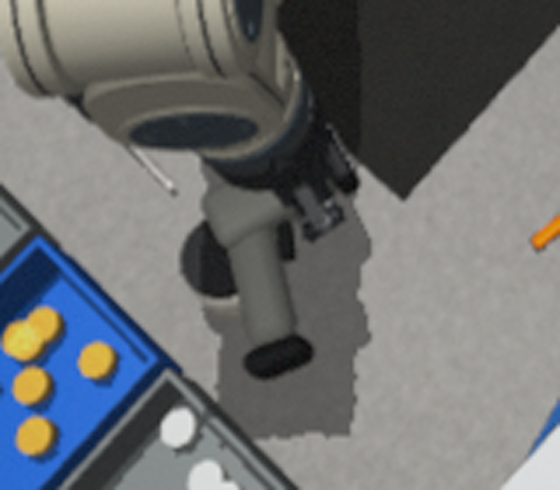

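View pics/s9b.png

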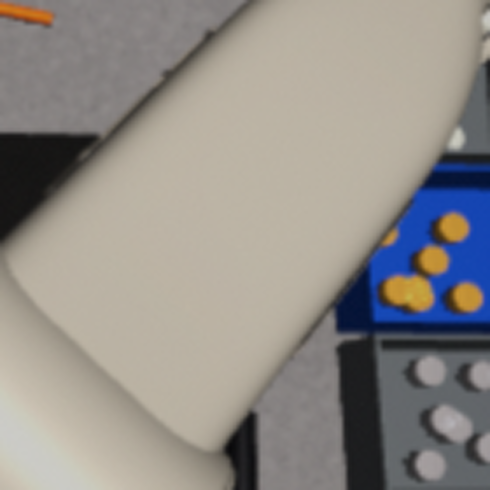

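View pics/w9.png

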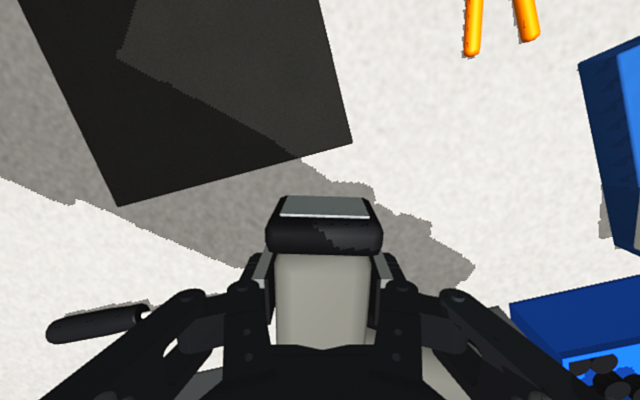

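The tail is over the right half of the cap. Lowering the grip to 20 N and descending gently while watching the force.

```bash
python3 -m pendant '[[20,0,0,0,0],[20,0,0,0.4,0],[20,0,0,0.4,0],[20,0,0,0.4,0],[20,0,0,0.3,0],[20,0,0,0,0]]' 20;  python3 -m pendant '[[20,0,-0.1,0.3,0],[20,0,0,0,0]]'; python3 -m pendant '[[20,0,-0.1,0.3,0],[20,0,0,0,0]]'
python3 - <<'E'
from h import *
snap('wrist','w10.png')
E
```

```text
time_s: 12.3
tcp_pos: [0.5804, -0.4405, 0.1006]
tcp_rot: [[0.962, -0.274, -0.008], [-0.274, -0.962, 0.017], [-0.012, -0.014, -1.0]]
wrist_force: [-0.1, -0.3, -2.1]
grip_width: 0.0439
time_s: 12.5
tcp_pos: [0.5808, -0.4395, 0.098]
tcp_rot: [[0.962, -0.274, -0.007], [-0.274, -0.962, 0.017], [-0.012, -0.014, -1.0]]
wrist_force: [0.0, 0.4, -2.0]
grip_width: 0.0442
time_s: 12.7
tcp_pos: [0.5812, -0.4386, 0.0961]
tcp_rot: [[0.962, -0.274, -0.006], [-0.274, -0.962, 0.015], [-0.01, -0.013, -1.0]]
wrist_force: [-1.1, 0.3, 2.4]
grip_width: 0.0436
```

View pics/w10.png

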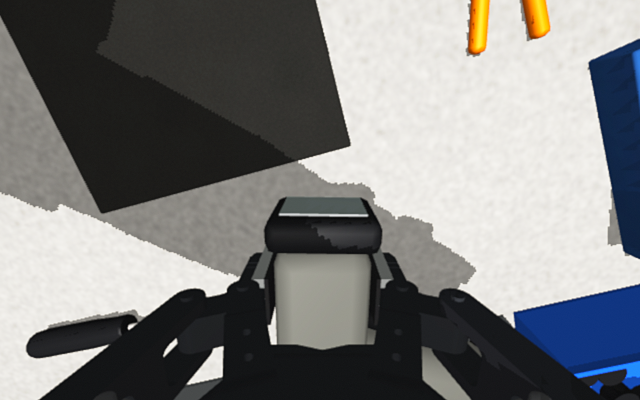

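Contact came at TCP z ≈ 0.097 (force −2 → +2.4 N), as predicted. Continuing down in small steps.

```bash
python3 -m pendant '[[20,0,-0.1,0.3,0],[20,0,0,0,0]]'; python3 -m pendant '[[20,0,-0.1,0.3,0],[20,0,0,0,0]]'
python3 - <<'E'
from h import *
snap('wrist','w11.png')
E
```

```text
time_s: 12.95
tcp_pos: [0.5815, -0.4374, 0.0931]
tcp_rot: [[0.962, -0.274, -0.006], [-0.274, -0.962, 0.016], [-0.01, -0.013, -1.0]]
wrist_force: [-1.5, 2.5, 4.5]
grip_width: 0.0434
time_s: 13.15
tcp_pos: [0.5817, -0.4362, 0.0901]
tcp_rot: [[0.962, -0.274, -0.006], [-0.274, -0.962, 0.016], [-0.011, -0.014, -1.0]]
wrist_force: [-1.1, 2.5, 5.2]
grip_width: 0.044
```

View pics/w11.png

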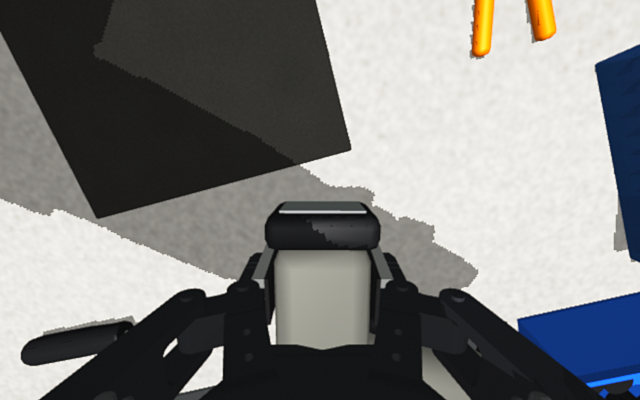

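The window strip has narrowed and dropped from 198 to 203, so the scanner pivots nose-down at only about 7 N. Continuing.

```bash
python3 -m pendant '[[20,0,-0.1,0.3,0],[20,0,-0.1,0.3,0],[20,0,0,0,0]]'; python3 -m pendant '[[20,0,-0.1,0.3,0],[20,0,-0.1,0.3,0],[20,0,0,0,0]]'
python3 - <<'E'
from h import *
snap('wrist','w12.png');snap('scene','s12.png')
a=cv2.resize(cv2.imread('pics/s12.png')[260:400,150:310],None,fx=3.5,fy=3.5,interpolation=2)
cv2.imwrite('pics/s12a.png',a)
E
```

```text
time_s: 13.5
tcp_pos: [0.5822, -0.434, 0.084]
tcp_rot: [[0.962, -0.274, -0.006], [-0.274, -0.962, 0.016], [-0.011, -0.014, -1.0]]
wrist_force: [-2.1, 3.2, 3.9]
grip_width: 0.0438
time_s: 13.8
tcp_pos: [0.5827, -0.4322, 0.078]
tcp_rot: [[0.962, -0.274, -0.007], [-0.274, -0.962, 0.016], [-0.011, -0.014, -1.0]]
wrist_force: [-1.1, 2.4, 4.6]
grip_width: 0.0436
```

View pics/w12.png

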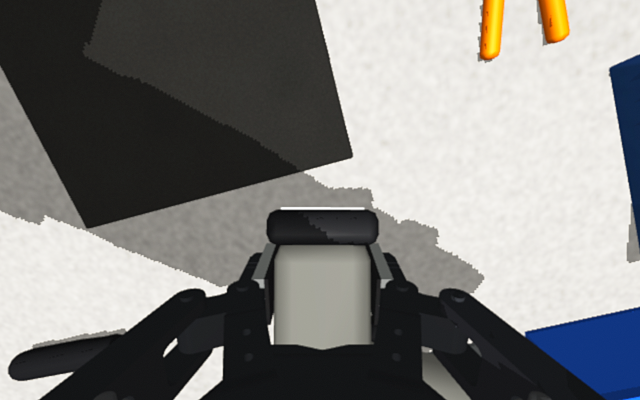

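View pics/s12a.png

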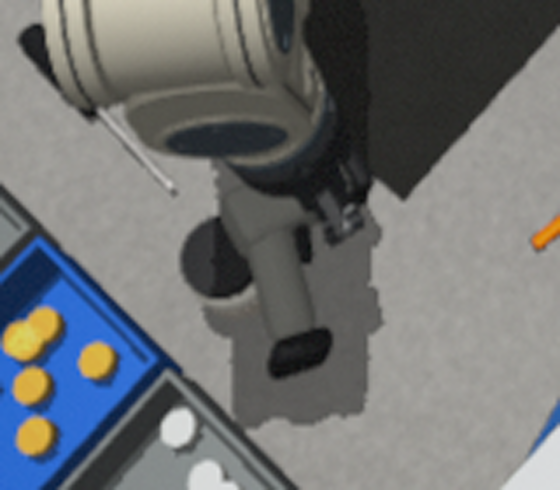

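The window is now edge-on at row 207, which means about 18° of pitch. I want about 29°, so roughly 10 mm more.

```bash
python3 -m pendant '[[20,0,-0.1,0.3,0],[20,0,0,0.3,0],[20,0,-0.1,0.3,0],[20,0,0,0.2,0],[20,0,0,0,0]]';  python3 - <<'E'
from h import *
s,_=snap('wrist','w13.png')
a=cv2.imread('pics/w13.png');cv2.imwrite('pics/w13z.png',cv2.resize(a[190:350,240:400],None,fx=3.7,fy=3.7,interpolation=2))
E
```

```text
time_s: 14.4
tcp_pos: [0.5834, -0.4311, 0.0678]
tcp_rot: [[0.962, -0.274, -0.006], [-0.274, -0.962, 0.014], [-0.009, -0.012, -1.0]]
wrist_force: [-2.0, 1.9, 8.9]
grip_width: 0.0437
```

View pics/w13z.png

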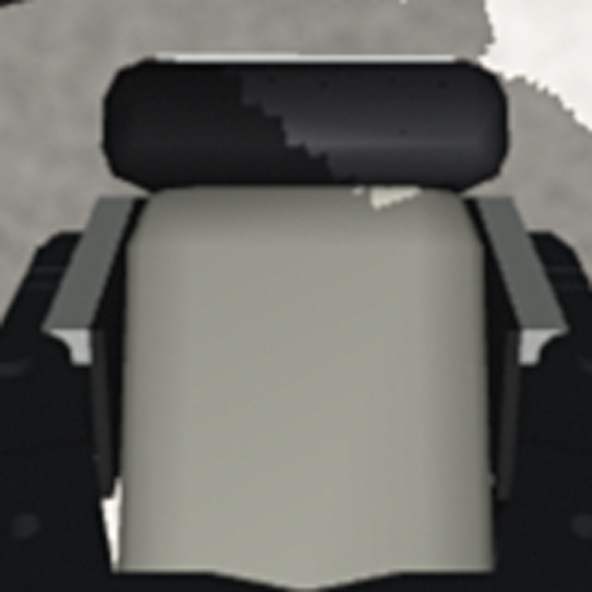

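```bash
python3 - <<'E'
from h import *
T=P['wrist']['T_tool_cam'];p=P['wrist']
def row(y,z): # tool coords
    c=T[:3,:3].T@(np.array([0,y,z])-T[:3,3]); return p['cy']+p['fy']*c[1]/c[2]
# body (x fwd, z up rel. grip centre). flat: tool y=-(x-x0), tool z=-(z+23-12.4mm... ) 
def pt(x,z,th,x0=.0035,pz=.004,dn=0):
    b=.0124 # TCP height above head bottom when flat
    X=x-x0; Z=z-pz; c,s=np.cos(th),np.sin(th)
    Xr=X*c+Z*s; Zr=-X*s+Z*c
    return row(-Xr, -(Zr+pz+.023-b)+dn)
for x0 in (0,.0035,.007):
  for th in (0,10,18,25,30,35):
    t=np.radians(th); print(x0,th,'front top %.0f back top %.0f front bottom %.0f'%(pt(.038,.025,t,x0),pt(.022,.025,t,x0),pt(.038,-.02,t,x0)))
E
python3 - <<'E'
import sys;sys.path.insert(0,'.')
import os;os.chdir('.')
from h import *
snap('scene','s13.png')
a=cv2.resize(cv2.imread('pics/s13.png')[280:390,170:290],None,fx=5,fy=5,interpolation=2)
cv2.imwrite('pics/s13a.png',a)
E
```

```text
0 0 front top 211 back top 249 front bottom 183
0 10 front top 198 back top 237 front bottom 189
0 18 front top 191 back top 229 front bottom 195
0 25 front top 186 back top 223 front bottom 200
0 30 front top 184 back top 219 front bottom 205
0 35 front top 182 back top 216 front bottom 209
0.0035 0 front top 220 back top 257 front bottom 190
0.0035 10 front top 207 back top 245 front bottom 195
0.0035 18 front top 199 back top 237 front bottom 201
0.0035 25 front top 194 back top 231 front bottom 206
0.0035 30 front top 191 back top 227 front bottom 210
0.0035 35 front top 190 back top 223 front bottom 215
0.007 0 front top 228 back top 264 front bottom 196
0.007 10 front top 215 back top 253 front bottom 201
0.007 18 front top 207 back top 245 front bottom 207
0.007 25 front top 202 back top 239 front bottom 212
0.007 30 front top 199 back top 235 front bottom 216
0.007 35 front top 197 back top 231 front bottom 221
```

View pics/s13a.png

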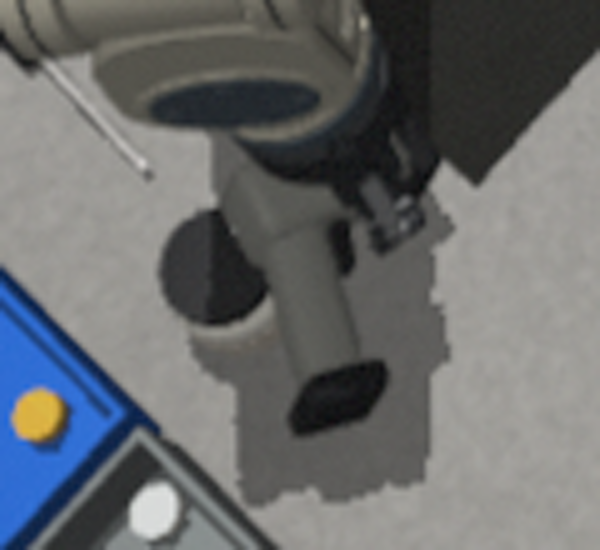

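```bash
cat >> h.py <<'E'
def onplane(n,uv,tcp,R,xoff):
    o,d=ray(n,uv); nx=R[:,0]; t=(nx@(tcp)+xoff-nx@o)/(nx@d); return R.T@(o+t*d-tcp)
E
python3 - <<'E'
from h import *
R=np.array([[.962,-.274,-.006],[-.274,-.962,.016],[-.009,-.013,-1]])
o=None
for n,t,uv in [('s8',(.5208,-.2712,.1786),(258,281.6)),('s9',(.5789,-.4393,.1109),(229.5,361.8)),('s12',(.5827,-.4322,.078),(235.5,360.7)),('s13',(.5834,-.4311,.0678),(237.4,359.4))]:
    v=onplane('scene',uv,np.array(t),R,.103); print(n,v*1000, np.degrees(np.arctan2(-v[2]-.016+.0,v[1])))
E
```

```text
s8 [103.      69.8755 -34.8593] 15.104191711695663
s9 [103.      66.6772 -43.5604] 22.45729497841857
s12 [103.      63.8132 -59.1087] 34.040817649789005
s13 [103.      59.8249 -71.2678] 42.732559735418704
```

Pitch estimates differ between views (about 17–25°). I tighten the grip, lift off and measure it in the open.

```bash
python3 -m pendant '[[20,0,0,0,0],[20,0,0,0,0],[20,0,0,-1,0],[20,0,0,-3,0],[20,0,0,-5,0],[20,0,-2,-5,0],[20,0,-5,-5,0],[20,0,-5,-3,0],[20,0,-5,0,0],[20,0,0,0,0]]' 60;  python3 - <<'E'
from h import *
s,_=snap('wrist','w14.png'); snap('scene','s14.png'); snap('top','t14.png'); print(s['tcp_pos'],s['wrist_force'])
q=proj('scene',s['tcp_pos']); print(q); q=q.astype(int)
a=cv2.resize(cv2.imread('pics/s14.png')[q[1]-60:q[1]+80,q[0]-90:q[0]+70],None,fx=5,fy=4,interpolation=2)
a=cv2.resize(cv2.imread('pics/s14.png')[q[1]-50:q[1]+70,q[0]-90:q[0]+50],None,fx=5,fy=5,interpolation=2)
cv2.imwrite('pics/s14a.png',a); print(q[0]-90,q[1]-50)
E
```

```text
time_s: 15.5
tcp_pos: [0.6265, -0.2871, 0.268]
tcp_rot: [[0.963, -0.269, -0.004], [-0.269, -0.963, 0.017], [-0.009, -0.015, -1.0]]
wrist_force: [0.1, -1.2, -2.1]
grip_width: 0.0433
[ 0.6265 -0.2871  0.268 ] [ 0.0964 -1.1567 -2.092 ]
[287.483  253.9017]
197 203
```

View pics/s14a.png

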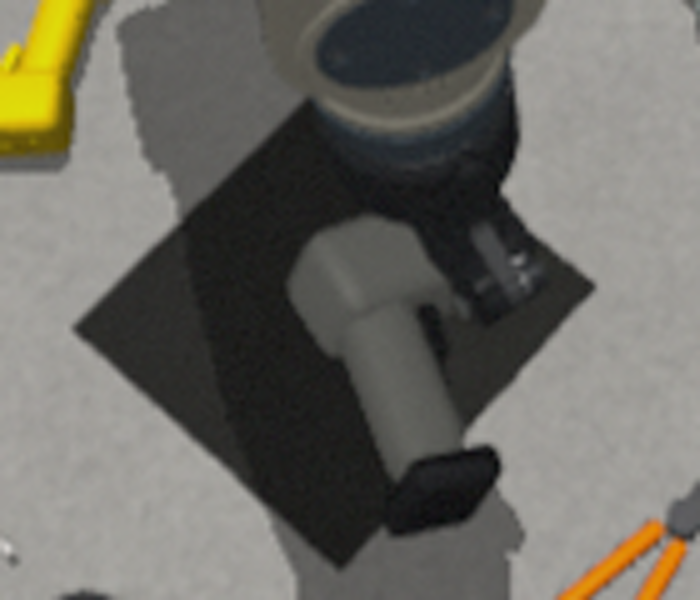

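View pics/w14.png

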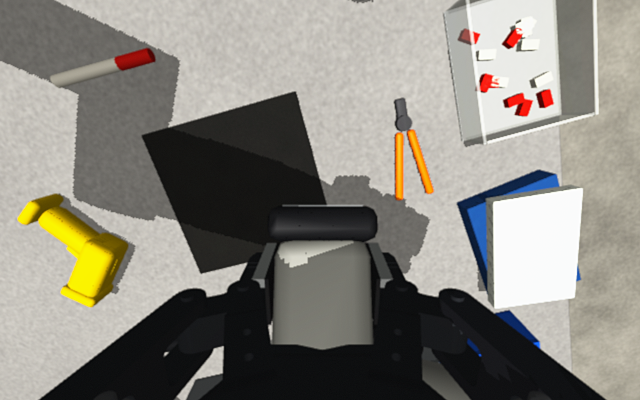

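View pics/t14.png

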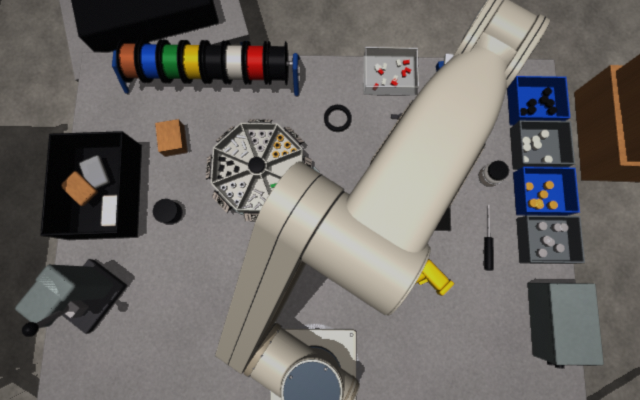

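Run:
```python
from h import *
s=ctrl.get_state(); R=s['tcp_rot'];t=s['tcp_pos']
z=lambda u,v:(197+u/5-.4,203+v/5-.4)
def ang(a,b,x):
    A=onplane('scene',z(*a),t,R,x);B=onplane('scene',z(*b),t,R,x);d=B-A
    print(A*1000,B*1000,'len',np.linalg.norm(d)*1000,'dir y,z',np.degrees(np.arctan2(d[1],d[2])))
ang((368,312),(345,355),.02); ang((325,228),(290,282),-.02)
ang((392,533),(462,524),.11);ang((425,460),(497,455),.11);ang((497,455),(462,524),.11);ang((420,462),(390,530),.11)
```

```text
[ 20.      44.9166 -55.902 ] [ 20.      60.2565 -26.7216] len 32.966830330088506 dir y,z 27.73057585698828
[-20.      40.9546 -61.1919] [-20.      63.1929 -31.0376] len 37.467647977403104 dir y,z 36.40820227990782
[110.      85.4726 -85.0092] [110.      58.4719 -34.1927] len 57.54442272103616 dir y,z -27.983429763439915
[ 110.       64.834  -142.9453] [110.      37.7843 -92.9906] len 56.80805845859428 dir y,z -28.434956079944488
[110.      37.7843 -92.9906] [110.      58.4719 -34.1927] len 62.33115565560449 dir y,z 19.38404451819276
[ 110.       66.7565 -144.3983] [110.      85.7086 -90.3155] len 57.30733425643845 dir y,z 19.311866347130014
```

The window is hidden now, and the rear-face edges in the scene view give 28–36°, with geometry predicting about 32°. That is within the 16–44° allowed. I compute the scan pose next.

```bash
python3 -m pendant '[[20,0,0,0,-7.8],[20,0,0,0,-7.8],[20,0,0,0,0]]'
python3 - <<'E'
from h import *
s=ctrl.get_state(); 
T=P['wrist']['T_tool_cam'];p=P['wrist']
for y,z in [(-.045,-.013),(-.031,-.0214)]:
    c=T[:3,:3].T@(np.array([0,y,z])-T[:3,3]); print(p['cy']+p['fy']*c[1]/c[2])
print(s['tcp_pos'],s['tcp_rot'])
plan([(.564,-.13,.25),(.564,-.13,.118),(.564,-.094,.118)],grip=20,step=.04)
E
```

```text
time_s: 15.95
tcp_pos: [0.6242, -0.294, 0.2652]
tcp_rot: [[1.0, -0.005, -0.008], [-0.005, -1.0, 0.017], [-0.008, -0.017, -1.0]]
wrist_force: [-0.4, -0.1, -2.4]
grip_width: 0.0434
179.91295637170685
215.42501763758224
[ 0.6242 -0.294   0.2652] [[ 1.     -0.0052 -0.008 ]
 [-0.0051 -0.9998  0.0169]
 [-0.0081 -0.0168 -0.9998]]
5 x [20, -1.2, -3.3, 0.4, 0]
4 x [20, 0.0, 0.1, 3.3, 0]
1 x [20, -0.0, -3.6, -0.1, 0]
[ 0.564  -0.0942  0.118 ]
```

```bash
python3 - <<'E'
from h import *
a=cv2.imread('pics/w8.png')[180:350,240:410];b=cv2.imread('pics/w14.png')[180:350,240:410]
cv2.imwrite('pics/cmp.png',cv2.resize(np.hstack([a,b]),None,fx=2.35,fy=2.35,interpolation=2))
E
python3 -m pendant '[[20,-2,-4,-2,0],[20,-2,-4,-4,0],[20,-2,-4,-4,0],[20,-2,-4,-4,0],[20,-1,-4,-4,0],[20,-1,-4,-4,0],[20,0,-4,-4,0],[20,0,-2,-2,0],[20,0,0,0,0]]'
python3 - <<'E'
from h import *
s,_=snap('wrist','w15.png'); snap('scene','s15.png'); print(s['tcp_pos'],s['tcp_rot'])
E
```

```text
time_s: 16.85
tcp_pos: [0.5293, -0.0283, 0.482]
tcp_rot: [[0.999, -0.008, 0.039], [-0.008, -1.0, 0.007], [0.038, -0.007, -0.999]]
wrist_force: [-0.5, -0.5, -1.7]
grip_width: 0.0433
[ 0.5293 -0.0283  0.482 ] [[ 0.9992 -0.008   0.0385]
 [-0.0083 -0.9999  0.0069]
 [ 0.0385 -0.0072 -0.9992]]
```

View pics/cmp.png

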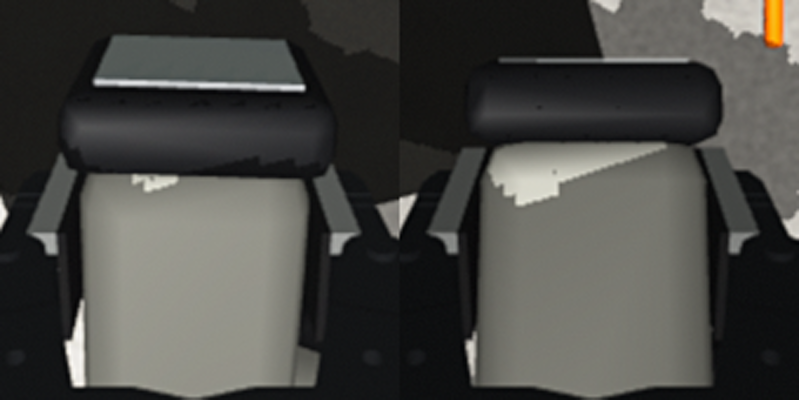

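View pics/s15.png

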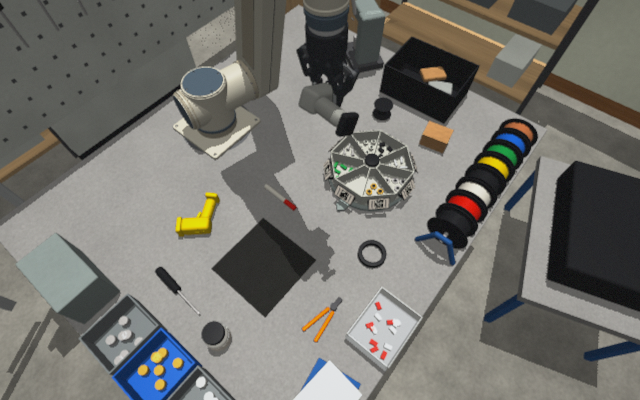

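Run:
```python
from h import *
a=cv2.resize(cv2.imread('pics/s15.png')[60:150,280:370],None,fx=7,fy=7,interpolation=2)
cv2.imwrite('pics/s15a.png',a[:600]); s=ctrl.get_state(); print(proj('scene',s['tcp_pos']))
```

```text
[327.025  100.5528]
```

View pics/s15a.png

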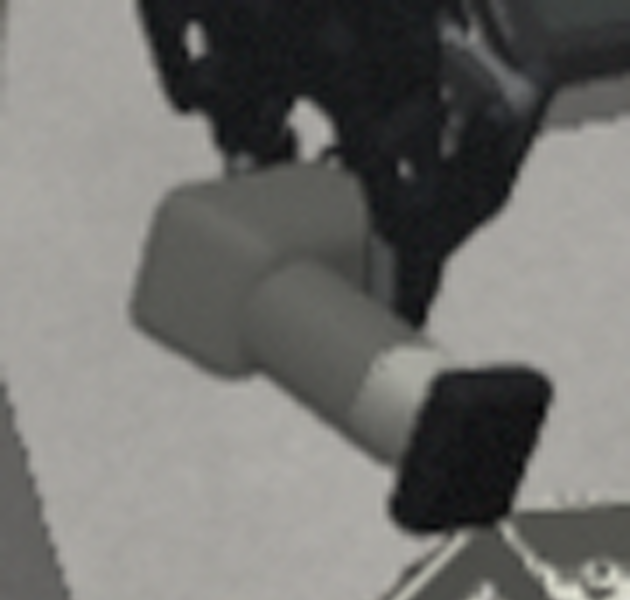

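Run:
```python
from h import *
s=ctrl.get_state(); R=s['tcp_rot'];t=s['tcp_pos']
z=lambda u,v:(280+u/7-.4,60+v/7-.4)
def ang(n,a,b,x):
    A=onplane('scene',z(*a),t,R,x);B=onplane('scene',z(*b),t,R,x);d=B-A
    print(n,A*1000,B*1000,'len %.1f'%(np.linalg.norm(d)*1000),'dir %.1f'%np.degrees(np.arctan2(d[1],d[2])))
ang('butt R',(550,378),(500,520),.11);ang('butt L',(432,378),(392,508),.11)
ang('butt top',(440,370),(545,368),.11);ang('butt bot',(405,528),(490,524),.11)
ang('rear L',(165,205),(135,305),-.022);ang('rear R',(268,245),(240,365),.022)
ang('top R edge',(268,240),(362,200),.022);ang('rear top',(180,195),(262,232),.0)
```

```text
butt R [110.      45.4596 -68.5261] [110.      63.9501 -30.2442] len 42.5 dir 25.8
butt L [ 110.       96.5215 -110.2942] [110.     111.2983 -77.498 ] len 36.0 dir 24.3
butt top [ 110.       93.4343 -110.4399] [110.      48.1898 -74.3519] len 57.9 dir -51.4
butt bot [110.     105.8535 -65.1361] [110.      68.538  -32.7949] len 49.4 dir -49.1
rear L [-22.      46.4526 -53.4934] [-22.      62.1439 -27.5602] len 30.3 dir 31.2
rear R [ 22.      53.4425 -69.2153] [ 22.      67.2159 -35.3867] len 36.5 dir 22.2
top R edge [ 22.      53.3615 -70.9298] [ 22.      13.0442 -55.6677] len 43.1 dir -69.3
rear top [  0.      63.0725 -81.3522] [  0.      30.7678 -44.4731] len 49.0 dir -41.2
```

Run:
```python
from h import *
from scipy.optimize import least_squares
T=P['wrist']['T_tool_cam'];p=P['wrist']
def cam(y,z):
    c=T[:3,:3].T@(np.array([0,y,z])-T[:3,3]); return p['cy']+p['fy']*c[1]/c[2], -c[2]
def pts(th,gy,gz,x,z):
    c,s=np.cos(th),np.sin(th); return gy-x*c-z*s, gz+x*s-z*c
print('flat',cam(*pts(0,.0025,-.0106,.038,.025)),cam(*pts(0,.0025,-.0106,.022,.025)),cam(*pts(0,.0025,-.0106,.030,.0)))
for th in (18,22,25,28,32):
    t=np.radians(th)
    def f(v):
        a=cam(*pts(t,*v,.038,.025))[0]-205.5; b=cam(*pts(t,*v,.022,.025))[0]-240.5
        y,z=pts(t,*v,-.062,0); 
        return [a,b,(y-.055)*1000/5,(z+.045)*1000/5]
    r=least_squares(f,[0,-.015]); print(th,r.x*1000,r.fun,r.cost, cam(*pts(t,*r.x,.030,.0))[1])
```

```text
flat (np.float64(217.06394677035993), np.float64(0.11422494763125433)) (np.float64(254.2361784627775), np.float64(0.11895484141106659)) (np.float64(214.56453846942756), np.float64(0.14047253898951814))
18 [  5.8222 -14.4248] [-1.8537  1.7512  1.9575  2.2832] 7.774062783746589 0.14709104906157805
22 [  7.7245 -14.3819] [-1.4786  1.3351  2.042   1.4785] 5.162179256693024 0.14978579990669175
25 [  9.0173 -14.4364] [-1.1514  0.9872  2.0417  0.8723] 3.614744189245914 0.15167704942908475
28 [ 10.1991 -14.5457] [-0.7841  0.6085  1.9884  0.2694] 2.505656557598831 0.1534719239219731
32 [ 11.611  -14.7424] [-0.2307  0.0556  1.838  -0.5195] 1.8521885000572431 0.1557432539115262
```

View pics/w15.png

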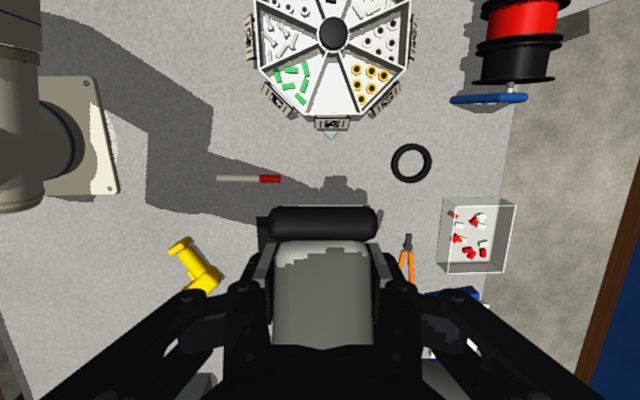

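Run:
```python
from h import *
s=ctrl.get_state(); R=s['tcp_rot']
print('label',onz('wrist',(332,124.5),.059,s),'tip',onz('wrist',(332,138),.012,s),'hub',onz('wrist',(333,33),.096,s))
im=cv2.imread('pics/w15.png');cv2.imwrite('pics/w15z.png',cv2.resize(im[70:150,240:420],None,fx=4.4,fy=4.4,interpolation=2))
g=np.array([0,.006,-.0155]);L=np.array([.5635,.0255,.059])
for th in (22,26,30):
    t=np.radians(th);xs=R@np.array([0,-np.cos(t),np.sin(t)])
    print(th,'xs',xs,'TCP',L-.118*xs-R@g)
```

```text
label [0.564  0.0217 0.059 ] tip [ 0.5673 -0.0069  0.012 ] hub [0.563  0.1648 0.096 ]
22 xs [ 0.0205  0.9298 -0.3676] TCP [ 0.5617 -0.0781  0.0869]
26 xs [ 0.0225  0.9018 -0.4315] TCP [ 0.5614 -0.0748  0.0945]
30 xs [ 0.0243  0.8695 -0.4934] TCP [ 0.5612 -0.071   0.1018]
```

View pics/w15z.png

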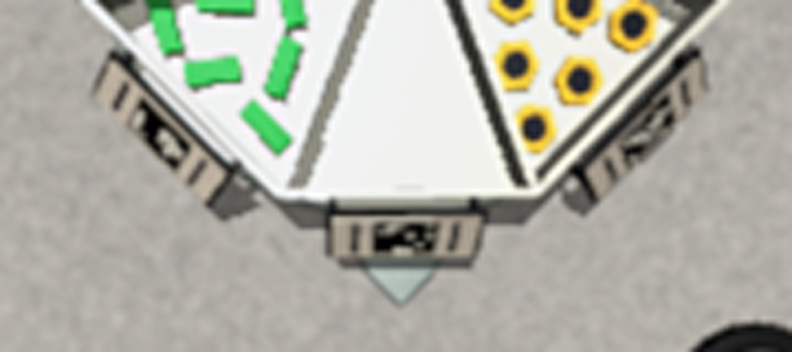

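The label at the pointer sits at (332,124), giving (0.564, 0.022–0.025, 0.059), centred over the pointer tip. Now approaching the scan pose from behind and above.

```bash
python3 - <<'E'
from h import *
plan([(.562,-.14,.36),(.562,-.14,.12)],grip=20,step=.045)
E
python3 -m pendant '[[20,0.3,3,3,0],[20,0.3,3,3.5,0],[20,0.3,3,3.5,0],[20,0.3,2,3,0],[20,0.3,0,4.5,0],[20,0.3,0,4.5,0],[20,0,0,4.5,0],[20,0,0,4.5,0],[20,0,0,3,0],[20,0,0,0,0]]'
python3 - <<'E'
from h import *
plan([(.562,-.14,.12),(.562,-.076,.0945)],grip=20,step=.02)
E
```

```text
4 x [20, 0.7, 2.8, 3.0, 0]
6 x [20, -0.1, 0.0, 4.0, 0]
[ 0.5634 -0.1399  0.1199]
time_s: 17.95
tcp_pos: [0.5562, -0.1379, 0.1344]
tcp_rot: [[1.0, -0.009, 0.025], [-0.01, -1.0, 0.011], [0.025, -0.011, -1.0]]
wrist_force: [-0.3, 0.5, -1.6]
grip_width: 0.0433
1 x [20, 0.5, 0.2, 1.4, 0]
4 x [20, -0.0, -1.6, 0.7, 0]
[ 0.5628 -0.0755  0.0932]
```

```bash
python3 -m pendant '[[20,0.5,0.2,1.4,0],[20,0,-1.6,0.6,0],[20,0,-1.6,0.6,0],[20,0,-1.6,0.7,0],[20,0,-1.5,0.6,0],[20,0,0,0,0],[20,0,0,0,0]]'
python3 - <<'E'
from h import *
s,_=snap('wrist','w16.png');snap('scene','s16.png');snap('top','t16.png'); print(s['tcp_pos'],s['tcp_rot'])
cv2.imwrite('pics/s16a.png',cv2.resize(cv2.imread('pics/s16.png')[130:250,260:400],None,fx=5,fy=5,interpolation=2))
cv2.imwrite('pics/t16a.png',cv2.resize(cv2.imread('pics/t16.png')[110:250,220:400],None,fx=4,fy=4,interpolation=2))
E
```

```text
time_s: 18.65
tcp_pos: [0.5659, -0.0754, 0.1016]
tcp_rot: [[0.999, -0.004, 0.035], [-0.004, -1.0, 0.007], [0.034, -0.007, -0.999]]
wrist_force: [0.8, -0.0, -1.7]
grip_width: 0.0429
[ 0.5659 -0.0754  0.1016] [[ 0.9994 -0.004   0.0345]
 [-0.0042 -1.      0.0071]
 [ 0.0345 -0.0072 -0.9994]]
```

View pics/s16a.png

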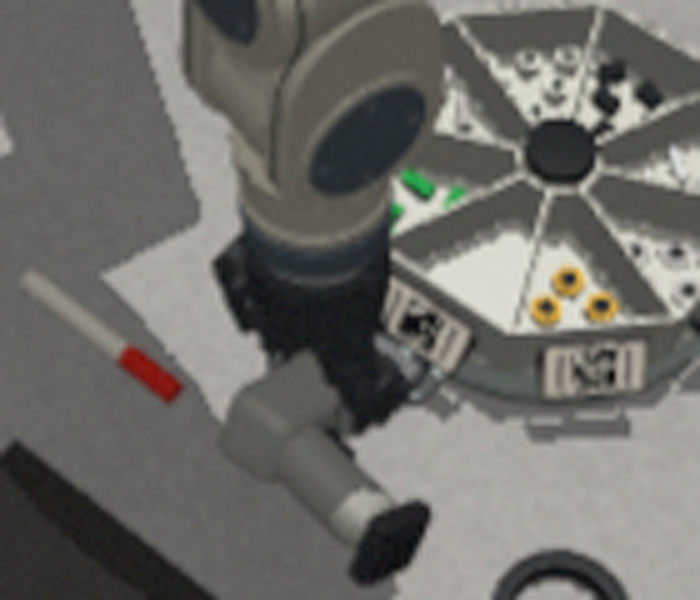

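View pics/t16a.png

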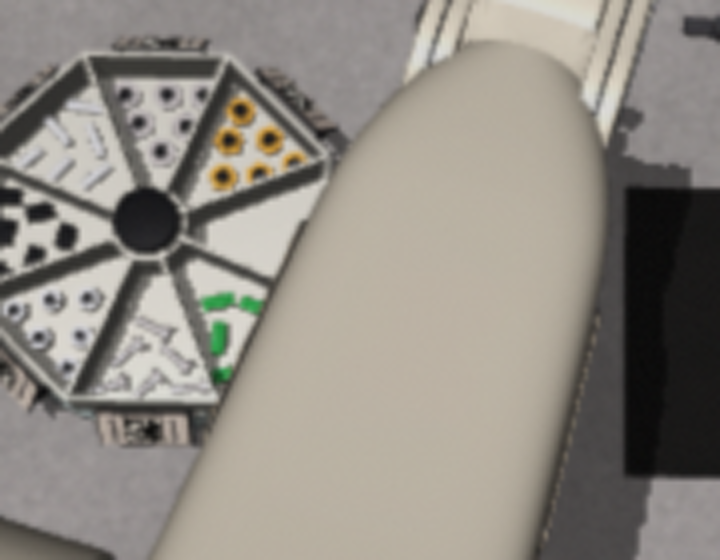

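View pics/w16.png

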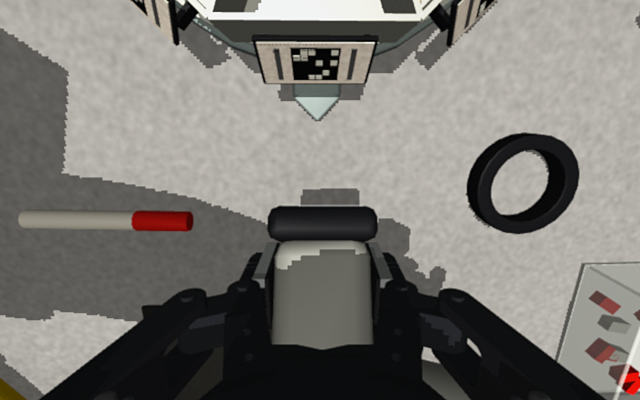

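Run:
```python
from h import *
s=ctrl.get_state(); R=s['tcp_rot']
L=onz('wrist',(315,62),.059,s); print('label',L,'tip',onz('wrist',(317,120),.012,s))
L=np.array([L[0],(L[1]+.025)/2,.059])
g=np.array([0,.006,-.0155])
for th in (21,26,31):
    t=np.radians(th);xs=R@np.array([0,-np.cos(t),np.sin(t)]);up=R@np.array([0,-np.sin(t),-np.cos(t)])
    w=s['tcp_pos']+R@g+.038*xs; d=L-w; print(th,xs,'along %.4f'%(d@xs),'lat x %.4f'%(d@R[:,0]),'up %.4f'%(d@up))
```

```text
label [0.5643 0.0255 0.059 ] tip [ 0.566 -0.008  0.012]
21 [ 0.0178  0.936  -0.3515] along 0.0834 lat x -0.0038 up -0.0164
26 [ 0.0204  0.9018 -0.4317] along 0.0844 lat x -0.0038 up -0.0058
31 [ 0.0229  0.8607 -0.5086] along 0.0844 lat x -0.0038 up 0.0049
```

Relative to the label the beam is about 6 mm high and 4 mm to the side. I correct that, close in to about 70 mm, and hold; then repeat holds slightly higher and lower to cover the pitch uncertainty.

```bash
python3 -m pendant '[[20,-0.2,-0.5,0.5,0],[20,-0.2,-0.6,0.5,0],[20,0,0,0,0],[20,0,0,0,0],[20,0,0,0,0]]'
python3 - <<'E'
from h import *
s,_=snap('wrist','w17.png');R=s['tcp_rot'];print(s['tcp_pos'],R[:,2],np.abs(s['joint_velocities']).max())
L=np.array([.5643,.0253,.059]);g=np.array([0,.006,-.0155])
for th in (21,26,31):
    t=np.radians(th);xs=R@np.array([0,-np.cos(t),np.sin(t)]);up=R@np.array([0,-np.sin(t),-np.cos(t)])
    w=s['tcp_pos']+R@g+.038*xs; d=L-w; print(th,'along %.4f'%(d@xs),'lat x %.4f'%(d@R[:,0]),'up %.4f'%(d@up))
E
```

```text
time_s: 19.3
tcp_pos: [0.5623, -0.0652, 0.0914]
tcp_rot: [[0.999, -0.005, 0.034], [-0.006, -1.0, 0.007], [0.034, -0.007, -0.999]]
wrist_force: [0.7, 0.4, -1.5]
grip_width: 0.0431
[ 0.5623 -0.0652  0.0914] [ 0.0344  0.0072 -0.9994] 0.004844647761831866
21 along 0.0693 lat x 0.0004 up -0.0109
26 along 0.0698 lat x 0.0004 up -0.0015
31 along 0.0695 lat x 0.0004 up 0.0079
```

View pics/w17.png

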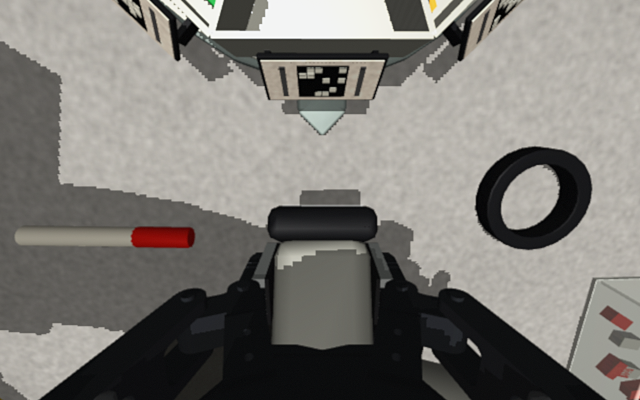

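The label is centred at (322,82), in line with the nose at (322,222). Holding still here, then at ±7 mm.

```bash
for k in 1 2; do python3 -m pendant '[[20,0,0,0,0],[20,0,0,0,0],[20,0,0,0,0],[20,0,0,0,0],[20,0,0,0,0],[20,0,0,0,0],[20,0,0,0,0],[20,0,0,0,0],[20,0,0,0,0],[20,0,0,0,0]]' | head -2; done
python3 -m pendant '[[20,0,0,0.7,0],[20,0,0,0,0],[20,0,0,0,0],[20,0,0,0,0],[20,0,0,0,0],[20,0,0,0,0],[20,0,0,0,0],[20,0,0,0,0],[20,0,0,0,0],[20,0,0,0,0]]'
python3 -m pendant '[[20,0,0,0,0],[20,0,0,0,0],[20,0,0,0,0],[20,0,0,0,0],[20,0,0,0,0],[20,0,0,0,0],[20,0,0,-0.7,0],[20,0,0,-0.7,0],[20,0,0,0,0],[20,0,0,0,0]]' | head -2
for k in 1 2; do python3 -m pendant '[[20,0,0,0,0],[20,0,0,0,0],[20,0,0,0,0],[20,0,0,0,0],[20,0,0,0,0],[20,0,0,0,0],[20,0,0,0,0],[20,0,0,0,0],[20,0,0,0,0],[20,0,0,0,0]]' | head -2; done
```

```text
time_s: 20.35
tcp_pos: [0.5621, -0.0651, 0.0913]
time_s: 21.35
tcp_pos: [0.5621, -0.0651, 0.0913]
time_s: 22.35
tcp_pos: [0.5624, -0.065, 0.0844]
tcp_rot: [[0.999, -0.006, 0.034], [-0.006, -1.0, 0.007], [0.034, -0.008, -0.999]]
wrist_force: [-0.3, -0.5, -2.1]
grip_width: 0.0437
time_s: 23.35
tcp_pos: [0.5621, -0.0652, 0.0988]
time_s: 24.35
tcp_pos: [0.5619, -0.0652, 0.0983]
time_s: 25.35
tcp_pos: [0.5619, -0.0652, 0.0983]
```

Holds done: 2 s at the aimed spot and more than 1.2 s at each of ±7 mm. Backing away before moving over the mat.

```bash
python3 -m pendant '[[20,0,2,-1,0],[20,0,3,-1.5,0],[20,0,4,-1,0],[20,0,4,0,0],[20,-1,4,0,0],[20,-2,1,0,0],[20,-2,0,0,0],[20,-2,0,0,0],[20,0,0,0,0]]'
python3 - <<'E'
from h import *
s=ctrl.get_state()
snap('wrist','w18.png')
plan([(.49,-.25,.12),(.49,-.25,.04)],grip=20,step=.03)
E
```

```text
time_s: 26.25
tcp_pos: [0.4877, -0.2449, 0.1295]
tcp_rot: [[0.999, -0.007, 0.033], [-0.007, -1.0, 0.008], [0.033, -0.008, -0.999]]
wrist_force: [-0.0, -0.3, -2.4]
grip_width: 0.0432
1 x [20, 0.1, 0.5, 1.0, 0]
3 x [20, -0.1, 0.0, 2.7, 0]
[ 0.4901 -0.2495  0.0388]
```

View pics/w18.png

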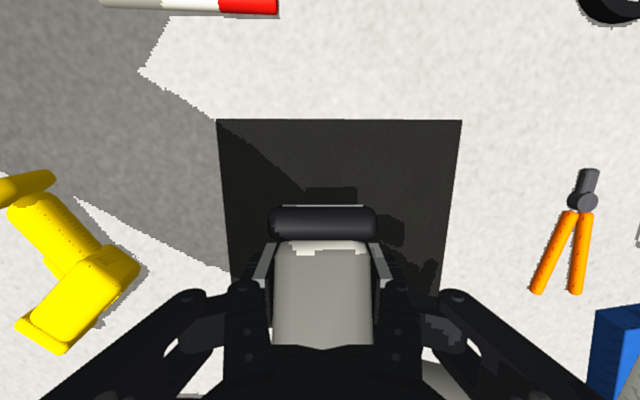

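```bash
python3 -m pendant '[[20,0.2,0.5,0.8,0],[20,0,0,2.7,0],[20,0,0,2.7,0],[20,0,0,1.5,0],[20,0,0,0,0]]'
python3 - <<'E'
from h import *
s,_=snap('scene','s19.png');s=ctrl.get_state()
cv2.imwrite('pics/s19a.png',cv2.resize(cv2.imread('pics/s19.png')[200:330,190:340],None,fx=4.6,fy=4.6,interpolation=2))
E
```

```text
time_s: 26.8
tcp_pos: [0.494, -0.2487, 0.0499]
tcp_rot: [[1.0, -0.005, 0.031], [-0.005, -1.0, 0.01], [0.031, -0.01, -0.999]]
wrist_force: [0.0, 0.3, -2.3]
grip_width: 0.0431
```

View pics/s19a.png

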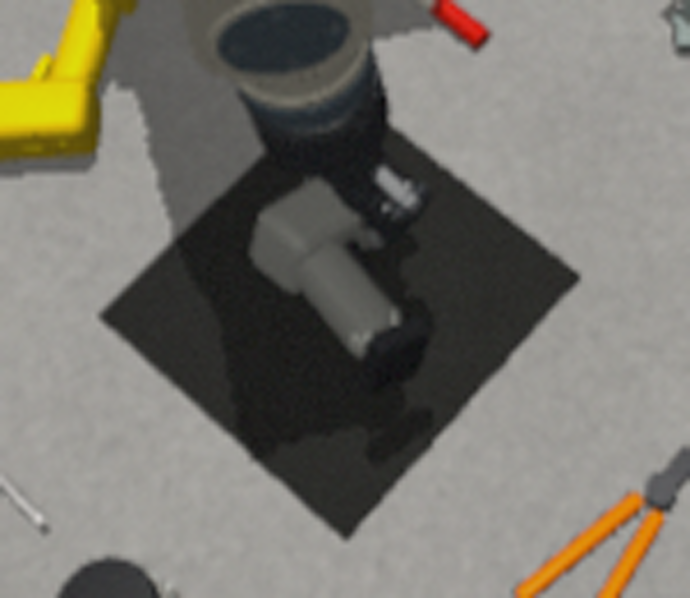

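The scanner is over the mat with its butt well inside the edge. Descending in small steps at 20 N so the nose pushes it back flat.

```bash
python3 -m pendant '[[20,0,0,0,0],[20,0,0,0.5,0],[20,0,0,0.5,0],[20,0,0,0.5,0],[20,0,0,0,0]]' 20|sed -n '1,2p;4p'
for k in 1 2 3; do python3 -m pendant '[[20,0,0,0.2,0],[20,0,0,0.2,0],[20,0,0,0,0]]'|sed -n '1,2p;4p'; done
```

```text
time_s: 27.35
tcp_pos: [0.4945, -0.2491, 0.037]
wrist_force: [0.3, 0.9, -2.6]
time_s: 27.65
tcp_pos: [0.4949, -0.2493, 0.0334]
wrist_force: [0.1, -0.8, -1.7]
time_s: 27.95
tcp_pos: [0.495, -0.2492, 0.0294]
wrist_force: [0.7, 0.2, -3.0]
time_s: 28.25
tcp_pos: [0.4954, -0.2494, 0.026]
wrist_force: [-1.6, 1.1, 3.7]
```

Nose contact came at z≈0.027, matching the 0.026 predicted for 26° pitch. Continuing down.

```bash
for k in 1 2 3; do python3 -m pendant '[[20,0,0,0.2,0],[20,0,0,0.2,0],[20,0,0,0,0]]'|sed -n '1,2p;4p'; done
python3 - <<'E'
from h import *
snap('wrist','w20.png')
E
```

```text
time_s: 28.55
tcp_pos: [0.4959, -0.251, 0.0246]
wrist_force: [-8.1, -2.9, 30.0]
time_s: 28.85
tcp_pos: [0.4973, -0.253, 0.0225]
wrist_force: [-10.1, -6.1, 42.1]
time_s: 29.15
tcp_pos: [0.4995, -0.2547, 0.0198]
wrist_force: [-5.4, -11.2, 45.3]
```

View pics/w20.png

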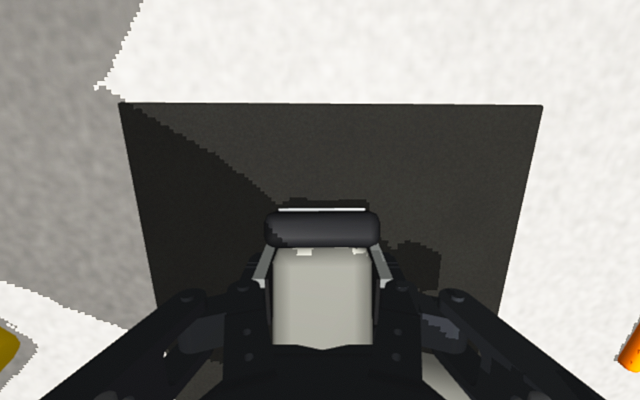

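Force is 45 N and the scanner has pivoted only partly: friction on the nose is jamming it. I ease off, then drag the gripper backwards (tool +y) with light pressure so friction helps lift the nose.

```bash
python3 -m pendant '[[20,0,0,-0.2,0],[20,0,0,-0.2,0],[20,0,0,0,0]]'|sed -n '1,2p;4p'
for k in 1 2; do python3 -m pendant '[[20,0,0.3,0,0],[20,0,0.3,0.1,0],[20,0,0,0,0]]'|sed -n '1,2p;4p'; done
python3 - <<'E'
from h import *
snap('wrist','w21.png')
E
```

```text
time_s: 29.5
tcp_pos: [0.4978, -0.2514, 0.0201]
wrist_force: [1.8, -4.1, 13.6]
time_s: 29.8
tcp_pos: [0.4974, -0.2555, 0.0186]
wrist_force: [0.9, 4.6, 16.3]
time_s: 30.1
tcp_pos: [0.4966, -0.261, 0.017]
wrist_force: [0.2, 5.2, 14.2]
```

View pics/w21.png

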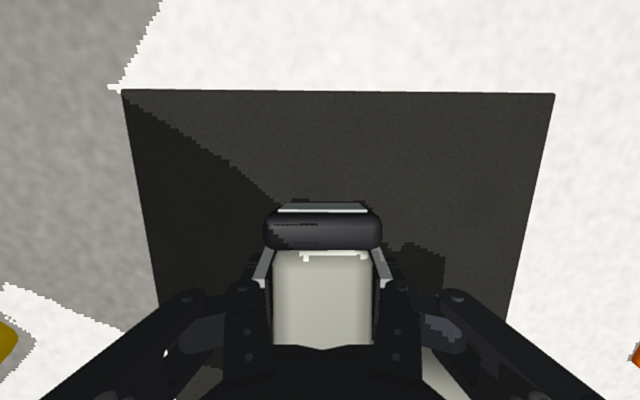

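It works: the window strip is widening again (203–212, about 10° left). Continuing.

```bash
for k in 1 2 3; do python3 -m pendant '[[20,0,0.3,0.1,0],[20,0,0.3,0,0],[20,0,0,0,0]]'|sed -n '1,2p;4p'; done
python3 - <<'E'
from h import *
snap('wrist','w22.png')
E
```

```text
time_s: 30.45
tcp_pos: [0.4961, -0.2668, 0.0157]
wrist_force: [-1.5, 5.6, 12.7]
time_s: 30.75
tcp_pos: [0.496, -0.2726, 0.0146]
wrist_force: [-2.0, 5.7, 12.8]
time_s: 31.05
tcp_pos: [0.4959, -0.2784, 0.0136]
wrist_force: [-1.0, 5.4, 12.8]
```

View pics/w22.png

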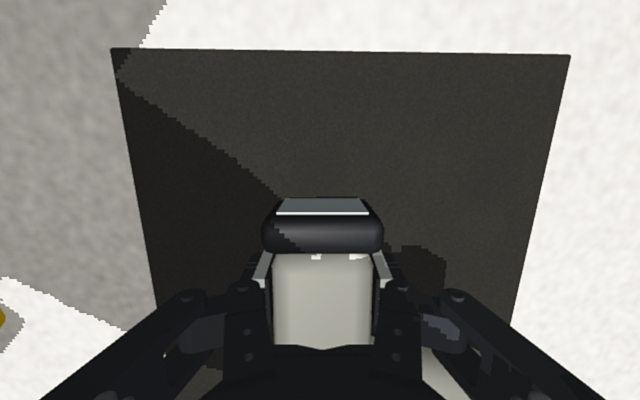

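Strip 198–214 versus 195–217 when flat: only a few degrees left. One more drag, then open gently.

```bash
python3 -m pendant '[[20,0,0.3,0.1,0],[20,0,0.3,0.1,0],[20,0,0,0,0]]'|sed -n '1,2p;4p'
python3 -m pendant '[[20,0,0,-0.1,0],[51,0,0,0,0],[53,0,0,0,0],[55,0,0,0,0],[58,0,0,0,0],[65,0,0,0,0],[75,0,0,0,0],[85,0,0,0,0]]'
python3 - <<'E'
from h import *
snap('wrist','w23.png')
E
```

```text
time_s: 31.4
tcp_pos: [0.4959, -0.2843, 0.0114]
wrist_force: [-1.2, 6.7, 12.3]
time_s: 32.2
tcp_pos: [0.4956, -0.2852, 0.0113]
tcp_rot: [[0.999, -0.006, 0.034], [-0.006, -1.0, 0.007], [0.034, -0.008, -0.999]]
wrist_force: [0.2, 0.1, -0.3]
grip_width: 0.0727
```

View pics/w23.png

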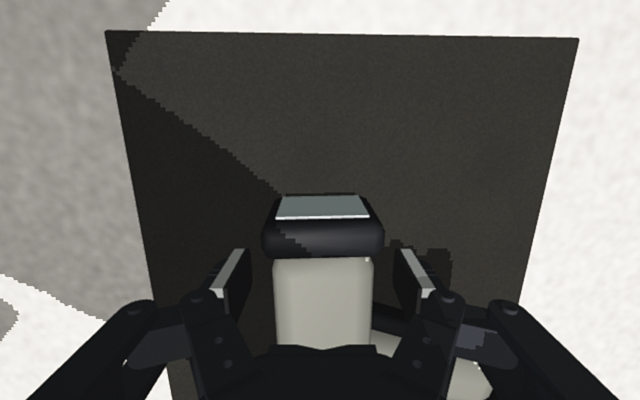

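The scanner lies flat (strip 195–218) and is released with zero force. Lifting straight up and checking everything.

```bash
python3 -m pendant '[[100,0,0,0,0],[100,0,0,0,0],[100,0,0,-1,0],[100,0,0,-3,0],[100,0,0,-5,0],[100,0,0,-5,0],[100,0,0,-5,0],[100,-3,3,-4,0],[100,-5,3,0,0],[100,-5,0,0,0]]'|head -2
python3 -m pendant '[[100,-5,0,0,0],[100,-4,0,0,0],[100,0,4,0,0],[100,0,0,0,0]]'
python3 - <<'E'
from h import *
snap('wrist','w24.png');snap('scene','s24.png');snap('top','t24.png')
a=cv2.imread('pics/s24.png');b=cv2.imread('pics/scene0.png')
cv2.imwrite('pics/s24z.png',cv2.resize(a[110:310,200:430],None,fx=3,fy=3,interpolation=2))
cv2.imwrite('pics/jar2.png',np.hstack([cv2.resize(x[300:370,140:250],None,fx=3.5,fy=3.5) for x in(a,b)]))
E
```

```text
time_s: 33.25
tcp_pos: [0.3686, -0.3399, 0.2324]
time_s: 33.65
tcp_pos: [0.2778, -0.3799, 0.2285]
tcp_rot: [[0.999, -0.009, 0.035], [-0.009, -1.0, 0.005], [0.035, -0.005, -0.999]]
wrist_force: [0.5, 0.3, 0.4]
grip_width: 0.0851
```

View pics/s24z.png

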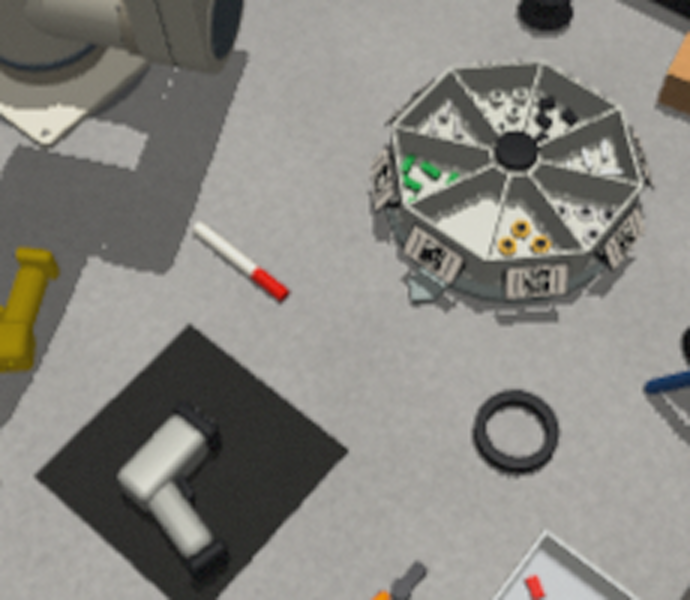

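View pics/t24.png

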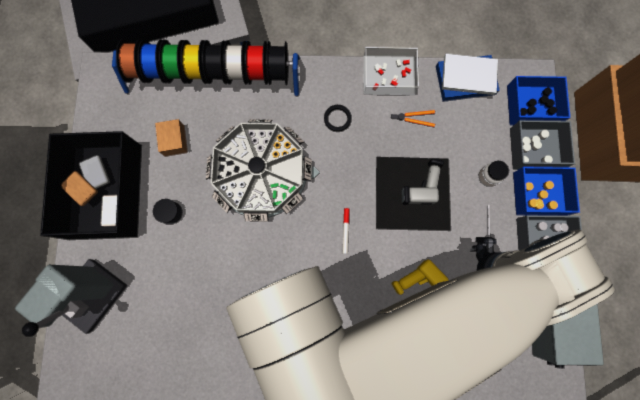

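View pics/jar2.png

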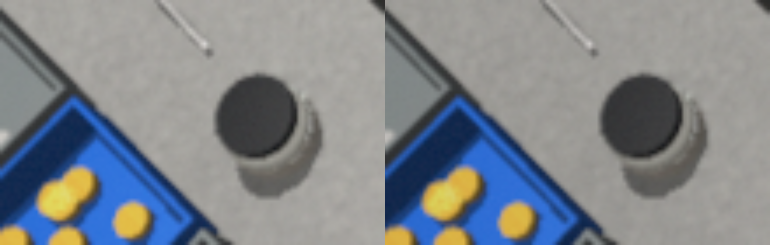

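Run:
```python
from h import *
print(ticket.finish_job(), ctrl.get_state()['time_s'])
```

```text
the job is handed in; nothing more can be done
the job is handed in; nothing more can be done
```

I handed the job in at about 34 s of the 72 s. The tray is turned and the scanner is back on its mat. The scan itself is only inferred from geometry, because the system gives no sign that the label was read.

**What I did**
- **Tray:** I turned it three clicks clockwise with shut fingertips in the empty compartment. That put the empty compartment at the pointer.
- **Tilting the scanner:** The moves can't tilt the tool, but the label slopes 30° upwards. I therefore pivoted the scanner nose-down in a light grip by resting its tail on the jar's cap.
- **Scanning:** I held it about 7 cm from the label, nearer than the 10 cm asked but inside the 5–15 cm reading range. It stayed still for about 2 s, then for more than 1.2 s each at 7 mm lower and 7 mm higher.
- **Putting it back:** I laid it nose-first on the mat, dragged it flat and released it.

**What the last checks showed**
- **Tray:** The label lines up with the pointer tip. The compartment's dividers measured 0.5° off the pointer just after turning, and the tray still stood there in the final pictures.
- **Scanner:** It looks flat, lies inside the mat's edges and is released, with no force on the gripper.
- **Other things:** The jar looks unmoved when compared with the first picture. I saw nothing else shifted in the overview pictures, but the arm hid a small part of the top one.

**What disagreed**
- **Pitch of the scanner:** Estimates ran from 20° to 36°. I used 26°, and the height where the nose touched the mat fitted that. The allowed range is about 16–44°, and all three holds were meant to cover the spread.
- **Force:** The wrist force rose to about 45 N for a moment while laying the scanner down, from its nose pressing into the mat. I eased off straight away. This was well under the 120 N wrist limit, and I believe the gripper's body touched nothing.

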